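# Set up the sampling stage and lock the needle's depth

### The arm

A 6-joint arm with a two-finger parallel gripper is mounted at the origin on the work surface. World frame = base frame: x ahead of the robot, y to its left, z up, the work surface at z = 0. Lengths are in m, angles in rad, forces in N, time in s.
With the tool pointing down it reaches from about 0.375 to 0.975 m from the base axis. Payload 3.8 kg.
Tool frame: the origin (TCP) lies at the very end of the fingers, on their centre line; the grasp point (between the pads) lies 19 mm behind it (bot.grip_point_offset is the distance from the TCP to the grasp point, in m); z points along the fingers, x is the direction in which the jaws open and shut, and the axes are right-handed (so a half turn about z gives the same grasp; the last joint's range is limited). The gripper opens to 85 mm and grips with 20 to 120 N. Pads are 22 mm wide; open, the fingers measure 114 mm over their backs; the gripper's body (76 mm by 85 mm) begins 54 mm behind the grasp point. The pads swing forward as they close: fully open they stand 13 mm farther back than shut.
Start: joints at [1.154, 0.264, 1.604, -0, 1.274, -0.037], TCP at [0.25, 0.627, 0.231] pointing down, gripper open.
Joint ranges: [-2.63, 2.63], [-0.94, 2.18], [0.31, 2.57], [-1.31, 4.45], [0, 2.66], [-2.55, 2.55]. Speed limits (rad/s): [2.57, 2.57, 3.14, 3.14, 3.14, 3.14].

### API

Orientations are given as a rotation vector (axis times angle).
In Python, from workcell import bot, read_camera gives the robot as it stands.
- The arm moves only by the tool arm_command, never from a script. Its argument "rows" is a list of rows, each an object with "delta_rot": the turn, a rotation vector about the tool's x, y, z in rad, a list of three; "xyz": the shift along the tool's x, y, z in m, a list of three; "gripper": the finger opening in m, from 0 to 0.0854. A call has 1 to 12 rows; each row shifts and turns the commanded pose from where the row before left it, along the tool's axes as they then stand; what a row does not reach is not made up. A row lasts 1/10 s, in which the tool goes at most 50 mm and 8.59 degrees, less where a joint would pass 70% of its speed; a pose out of reach is approached as far as the arm can. A call is refused whole if a number of a shift passes 0.05 or a number of a turn 0.15, either way. A call with a gripper value outside its range is refused whole. The fingers move at their own pace and stop on an object; "force" is the grip in N (left out, the last holds). Time passes only in rows, so rows that do not move let the fingers close. It gives the time, the measured TCP pose, the force and the opening at its end, in the units of the state.
- bot.read_state(): the state, without advancing time (a new reading comes with each control period).
- read_camera(name): name is "side" or "top" or "wrist"; returns a dict with "pixels" (480x640x3 uint8, red, green, blue), "range_z" (480x640 float32, m along the optical axis (not along the pixel's ray), 0 where there is no reading), "intrinsics" (3x3 intrinsics, pixels), "camera_from_world" (4x4, takes a point from world to camera coordinates). Camera axes: x right, y up, looking along -z (the intrinsics and any distortion apply to the point x, -y, -z); pixel columns grow to the right and rows downward; lengths in m; the calibration is good to about 2 mm. A picture is of the moment at which its call begins.
- bot.finish_job(): hands the job in, once; it reports no verdict.
The state is a dict: "time": time; "q": joint angles; "joint_vel": joint speeds; "joint_torque": joint torques, N m; "tool_pos": TCP position; "tcp_rot": TCP orientation; "wrist_force": force on the tool from outside, world axes, zero at the start; "torque": the same for the moment, N m; "width": opening from 0.0 (shut) to 1.0 (fully open).
Only numpy, scipy, OpenCV 4.12 (cv2) and the standard library are available. Lean on these libraries where they do the work, as an engineer would, in place of code of your own. Each camera call takes 0.05 s, during which the arm holds its last target.

### The job

Set up the sampling stage: raise the half-lowered needle all the way up, stand all the white cups that are on the bench and the white beaker (the tallest, always there) each in its own nest of the sliding carrier, then check the cups by stepping the carrier on its slides so that each stands centred under the raised needle and stays still there for about a second, going from the shortest cup to the tallest. Last, bring the beaker under the needle, lower the needle gently until it touches the beaker's bottom, swing the lock lever all the way over, towards the column, and leave it so. Lock only with the needle down, and leave the brown jar and the brass weight where they stand.

Things in the scene. Friction and masses are not known exactly. Their poses are not given: they have to be found in the camera images.
- stage: White base of the stage, fixed to the bench for the run; its frame has its origin on the bench straight below the needle, x pointing towards the column (an upright 30 x 36 mm, 296 mm tall with its cap, 172 mm behind the needle along +x), y the direction of the lower slide, z up. The stage may be turned a little about z.
- slide_y (a joint): Lower slide of the carrier, 0 to 0.19 m, growing along the stage's +y; at 0.145 the carrier's centre is level with the needle in y, so at 0 the carrier is pulled out to the -y side, all nests clear of the needle for loading. Friction about 1.5 N; it stays where it is left.
- carrier (a joint): Upper slide of the carrier, 0 to 0.09 m, growing along the stage's +x; at 0.045 the carrier's centre is level with the needle in x. Friction about 1.5 N; stays where left. The carrier is a grey square tray 144 x 144 mm; move it by its post, both slides run at once.
- carrier_post (a point): Middle of the carrier's upright steel post, 18 mm diameter, 45 mm tall, 112 mm from the tray's centre on its robot side (-x of the stage); the point is half-way up, 70 mm above the bench. Hold it and push or pull the carrier along.
- nest0 (a point): Centre of the floor of the carrier's near left (-x, +y) nest: a square pocket 52 x 52 mm, 10 mm deep between its ribs, floor 45 mm above the bench; nests are 70 mm apart in x and y. Axes parallel to the stage's. Any cup may stand in any nest.
- nest1 (a point): Centre of the floor of the carrier's near right (-x, -y) nest: a square pocket 52 x 52 mm, 10 mm deep between its ribs, floor 45 mm above the bench; nests are 70 mm apart in x and y. Axes parallel to the stage's. Any cup may stand in any nest.
- nest2 (a point): Centre of the floor of the carrier's far left (+x, +y) nest: a square pocket 52 x 52 mm, 10 mm deep between its ribs, floor 45 mm above the bench; nests are 70 mm apart in x and y. Axes parallel to the stage's. Any cup may stand in any nest.
- nest3 (a point): Centre of the floor of the carrier's far right (+x, -y) nest: a square pocket 52 x 52 mm, 10 mm deep between its ribs, floor 45 mm above the bench; nests are 70 mm apart in x and y. Axes parallel to the stage's. Any cup may stand in any nest.
- needle (a joint): Height slide of the needle, 0 = fully up (tip 131 mm above the bench), growing downwards to 0.086 m; about 0.082 with the tip on the bottom of the beaker in a nest. The arm weighs 0.19 kg and its slide has 4 N of friction: it stays where it is left; pushing it down takes about 2 N and then the touch, lifting it about 6 N. It starts part-way down.
- needle_tip (a point): Tip of the vertical steel needle (6 mm diameter, 80 mm long) under the end of the horizontal arm on the column. The arm's underside is 78 mm above the tip. The tip moves only up and down.
- needle_knob (a point): Middle of the round black knob (20 mm diameter, 30 mm tall) standing on the arm right above the needle; 109 mm above the tip, 15 mm above the arm's top. Hold it to lower or raise the needle.
- lock (a joint): Lock lever of the needle's slide, on top of the arm, turning about an upright pivot 35 mm from the needle towards the column (+x). 0 = open, lever pointing to the stage's +y; it turns clockwise seen from above, towards the column (+x), to its stop at 1.25 rad = locked; over 0.95 counts as locked. Friction 0.06 N m, stays where left.
- lock_post (a point): Middle of the upright steel post at the lock lever's end, 12 mm diameter, 28 mm tall, 45 mm from the pivot; 18 mm above the arm's top. Push it or hold it and swing it round.
- cup_short_mid (a point): Middle of the 32 mm high plain white open cup: straight round wall, outer diameter 40 mm, wall 3 mm, floor 4 mm thick; the point lies on its axis, half-way up (16 mm above its underside). z is its axis, open end up. May be absent.
- cup_mid_mid (a point): Middle of the 44 mm high plain white open cup: straight round wall, outer diameter 40 mm, wall 3 mm, floor 4 mm thick; the point lies on its axis, half-way up (22 mm above its underside). z is its axis, open end up. May be absent.
- cup_tall_mid (a point): Middle of the 56 mm high plain white open cup: straight round wall, outer diameter 40 mm, wall 3 mm, floor 4 mm thick; the point lies on its axis, half-way up (28 mm above its underside). z is its axis, open end up. May be absent.
- beaker_mid (a point): Middle of the white beaker, 70 mm high, the tallest and slightly wider than the cups: outer diameter 44 mm, wall 3 mm, floor 4 mm thick; the point is on its axis, 35 mm above its underside. z is its axis, open end up.
- jar_mid (a point): Bystander among the cups: small brown glass jar with black lid, 42 mm diameter, 50 mm tall; point half-way up. Leave it alone.
- weight_mid (a point): Bystander among the cups: brass balance weight with a small grip, 36 mm diameter, 54 mm tall; point half-way up. Leave it alone.
There are look-alikes about, which are no part of the job. Leave any green or turquoise look-alike of the part that bears beaker_mid alone.

How it is judged:
On the way, in this order (a step that is already met when the one before it is completed fails the run):
1. every cup that is present and the beaker stand upright in the carrier's nests ((horizontal distance between cup_short_mid and nest0 below 0.011 m or horizontal distance between cup_short_mid and nest1 below 0.011 m or horizontal distance between cup_short_mid and nest2 below 0.011 m or horizontal distance between cup_short_mid and nest3 below 0.011 m) and height (world z) of cup_short_mid between 0.058 and 0.064 m and angle between each of cup_short_mid, cup_mid_mid, cup_tall_mid, beaker_mid's own z axis and vertical below 0.08 rad and (horizontal distance between cup_mid_mid and nest0 below 0.011 m or horizontal distance between cup_mid_mid and nest1 below 0.011 m or horizontal distance between cup_mid_mid and nest2 below 0.011 m or horizontal distance between cup_mid_mid and nest3 below 0.011 m) and height (world z) of cup_mid_mid between 0.064 and 0.07 m and (horizontal distance between cup_tall_mid and nest0 below 0.011 m or horizontal distance between cup_tall_mid and nest1 below 0.011 m or horizontal distance between cup_tall_mid and nest2 below 0.011 m or horizontal distance between cup_tall_mid and nest3 below 0.011 m) and height (world z) of cup_tall_mid between 0.07 and 0.076 m and (horizontal distance between beaker_mid and nest0 below 0.011 m or horizontal distance between beaker_mid and nest1 below 0.011 m or horizontal distance between beaker_mid and nest2 below 0.011 m or horizontal distance between beaker_mid and nest3 below 0.011 m) and height (world z) of beaker_mid between 0.077 and 0.083 m), for 0.3 s.
2. the 32 mm cup, standing in its nest, is still under the raised needle (within 12 mm of fully up), its middle within 7 mm of the needle's line, for 0.7 s ((horizontal distance between cup_short_mid and nest0 below 0.011 m or horizontal distance between cup_short_mid and nest1 below 0.011 m or horizontal distance between cup_short_mid and nest2 below 0.011 m or horizontal distance between cup_short_mid and nest3 below 0.011 m) and height (world z) of cup_short_mid between 0.058 and 0.064 m and angle between cup_short_mid's own z axis and vertical below 0.08 rad and horizontal distance between cup_short_mid and needle_tip below 0.007 m and z of needle_tip in the frame of cup_short_mid above 0.058 m and linear speed of cup_short below 0.006 m/s), for 0.7 s.
3. the 44 mm cup, standing in its nest, is still under the raised needle (within 12 mm of fully up), its middle within 7 mm of the needle's line, for 0.7 s ((horizontal distance between cup_mid_mid and nest0 below 0.011 m or horizontal distance between cup_mid_mid and nest1 below 0.011 m or horizontal distance between cup_mid_mid and nest2 below 0.011 m or horizontal distance between cup_mid_mid and nest3 below 0.011 m) and height (world z) of cup_mid_mid between 0.064 and 0.07 m and angle between cup_mid_mid's own z axis and vertical below 0.08 rad and horizontal distance between cup_mid_mid and needle_tip below 0.007 m and z of needle_tip in the frame of cup_mid_mid above 0.052 m and linear speed of cup_mid below 0.006 m/s), for 0.7 s.
4. the 56 mm cup, standing in its nest, is still under the raised needle (within 12 mm of fully up), its middle within 7 mm of the needle's line, for 0.7 s ((horizontal distance between cup_tall_mid and nest0 below 0.011 m or horizontal distance between cup_tall_mid and nest1 below 0.011 m or horizontal distance between cup_tall_mid and nest2 below 0.011 m or horizontal distance between cup_tall_mid and nest3 below 0.011 m) and height (world z) of cup_tall_mid between 0.07 and 0.076 m and angle between cup_tall_mid's own z axis and vertical below 0.08 rad and horizontal distance between cup_tall_mid and needle_tip below 0.007 m and z of needle_tip in the frame of cup_tall_mid above 0.046 m and linear speed of cup_tall below 0.006 m/s), for 0.7 s.
5. the beaker in its nest is under the needle and the needle touches its bottom (within 2.5 mm), lock still open ((horizontal distance between beaker_mid and nest0 below 0.011 m or horizontal distance between beaker_mid and nest1 below 0.011 m or horizontal distance between beaker_mid and nest2 below 0.011 m or horizontal distance between beaker_mid and nest3 below 0.011 m) and height (world z) of beaker_mid between 0.077 and 0.083 m and angle between beaker_mid's own z axis and vertical below 0.08 rad and horizontal distance between beaker_mid and needle_tip below 0.01 m and z of needle_tip in the frame of beaker_mid between -0.034 and -0.0285 m and value of joint lock below 0.5 rad), for 0.3 s.
6. the lock lever is swung home (over 0.95 rad) with the needle still on the beaker's bottom (horizontal distance between beaker_mid and needle_tip below 0.01 m and z of needle_tip in the frame of beaker_mid between -0.034 and -0.0285 m and value of joint lock above 0.95 rad), for 0.2 s.
At the end, for the whole second after the job is handed in: all present cups and the beaker stand upright and at rest in the nests, the beaker is under the needle (within 10 mm), the needle's tip is on its bottom (within 2.5 mm) and the lock lever is over 0.95 rad (all of step 1 and all of step 6 and linear speed of each of cup_short, cup_mid, cup_tall, beaker below 0.02 m/s); the robot touches nothing.
It fails at once if the lock lever is swung over (0.6 rad) while the needle is not down at the beaker's bottom (value of joint lock above 0.6 rad and value of joint needle below 0.074 m).
It fails at once if the needle is pressed on the beaker with more than 25 N (contact force between needle and beaker above 25 N).
It fails at once if the jar or the weight is moved by more than 30 mm (distance of any of jar_mid, weight_mid from where it was at the start of the episode above 0.03 m).
Of cup_short, cup_mid, cup_tall only 2 to 3 are there at a start; the rules pass over those that are not, and their reading is None.
At some moment in a run one of cup_short, cup_mid, cup_tall may be knocked a few centimetres aside while the robot is not near it.
It also fails if it takes over 210 s, if anything falls off the work surface, if the arm or the gripper's body presses on something with over 40 N, if the wrist force passes 120 N, or if a joint passes its speed limit or range.

## Working session

There is one attempt and no reset: what is moved stays moved. The work goes in short steps, Python scripts to look and compute and a tool call to move; the robot and the scene stay as the last step left them, time stands still between calls to the robot, and variables do not carry over. Pictures are saved under pics/ and viewed, and the job is handed in when it is done.

Besides the shell and the picture viewer there is one more tool, called after "Request:" as a command line: name --argument value ..., lists and objects as JSON in quotes. arm_command: Moves the arm, as the interface text tells. Its arguments: {"type":"object","properties":{"rows":{"type":"array","items":{"type":"object","properties":{"delta_rot":{"type":"array","items":{"type":"number"}},"xyz":{"type":"array","items":{"type":"number"}},"gripper":{"type":"number"}}}},"force":{"type":"number"}},"required":["rows"]}

```bash
ls; mkdir -p pics
cat > h.py <<'E'
import numpy as np,cv2
from workcell import bot,read_camera
def snap(n,f=None):
    d=read_camera(n)
    if f: cv2.imwrite('pics/'+f,d['pixels'][:,:,::-1])
    return d
def proj(d,p):
    T=np.array(d['camera_from_world']);c=T[:3,:3]@np.array(p)+T[:3,3]
    K=np.array(d['intrinsics']);v=np.array([c[0],-c[1],-c[2]]);u=K@v
    return u[:2]/u[2]
def pts(d,us,vs):
    K=np.array(d['intrinsics']);T=np.array(d['camera_from_world']);z=d['range_z'][vs,us]
    n=np.linalg.inv(K)@np.vstack([us,vs,np.ones(len(us))])*z
    c=np.vstack([n[0],-n[1],-n[2]]);return (T[:3,:3].T@(c-T[:3,3:4])).T
def ray(d,uv,z):
    K=np.array(d['intrinsics']);T=np.array(d['camera_from_world'])
    n=np.linalg.inv(K)@np.array([uv[0],uv[1],1.]);r=T[:3,:3].T@np.array([n[0],-n[1],-n[2]])
    o=-T[:3,:3].T@T[:3,3];return o+r*(z-o[2])/r[2]
E
python3 - <<'E'
from h import *
for n in('top','side','wrist'):
    d=snap(n,n+'0.png');T=np.array(d['camera_from_world']);print(n,d['intrinsics'],-T[:3,:3].T@T[:3,3])
    print(np.count_nonzero(d['range_z']))
print(bot.read_state(),bot.grip_point_offset)
E
```

```text
pics
top [[583.75212977   0.         324.61719987]
 [  0.         583.75212977 243.13090584]
 [  0.           0.           1.        ]] [ 0.28087754 -0.10712468  1.4579099 ]
305948
side [[540.71673757   0.         311.74432144]
 [  0.         540.71673757 242.57436827]
 [  0.           0.           1.        ]] [ 0.27690151 -0.88769099  0.72208481]
306058
wrist [[381.87543049   0.         324.4035476 ]
 [  0.         381.87543049 239.78739917]
 [  0.           0.           1.        ]] [0.1738645  0.65708759 0.37154894]
306002
{'time': 0.15, 'q': array([ 1.15412175e+00,  2.64635905e-01,  1.60508008e+00,  1.55544441e-05,
        1.27373478e+00, -3.68960772e-02]), 'joint_vel': array([-0.00032856, -0.00233768, -0.0022493 , -0.00106863,  0.00141097,
        0.00048443]), 'joint_torque': array([ 1.12494505e-03, -5.15902269e+01, -3.67961526e+01,  2.08368670e-05,
        7.98791181e-03,  1.80799290e-06]), 'tool_pos': array([0.24998848, 0.62636755, 0.23019976]), 'tcp_rot': array([ 2.60000711e+00,  1.76166217e+00, -2.48666222e-03]), 'wrist_force': array([-0.46128517, -1.2579232 ,  0.47295094]), 'torque': array([ 0.02508542, -0.03594867, -0.01286432]), 'width': 0.9999220063741658} 0.0187
```

View pics/top0.png

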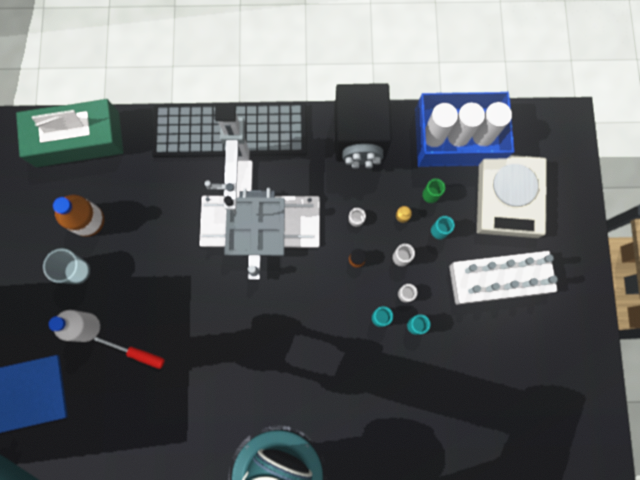

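View pics/side0.png

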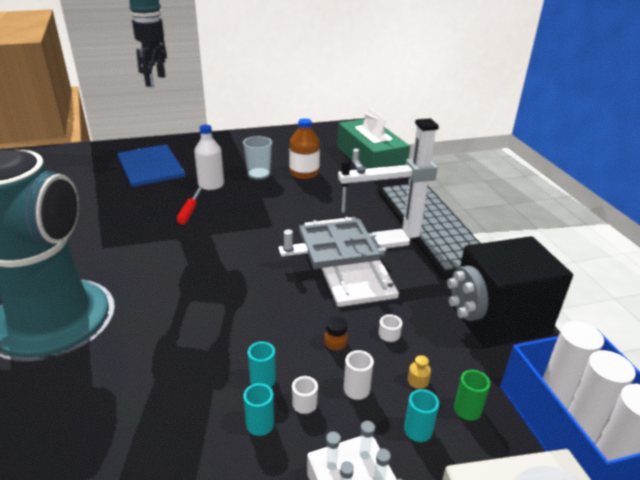

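View pics/wrist0.png

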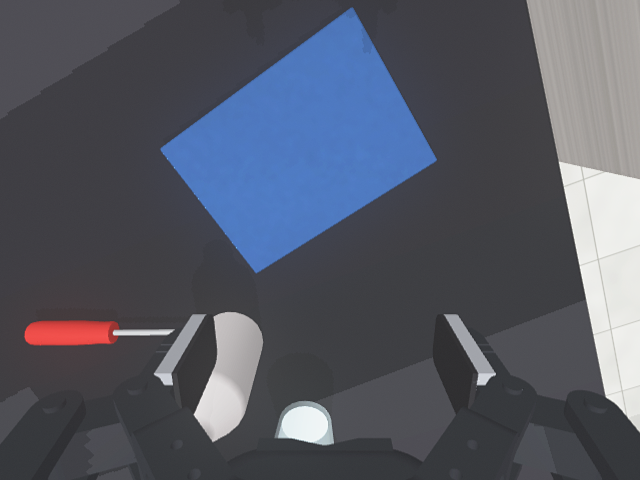

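The top view has three white round items at (357,217), (403,254) and (407,293). The teal and green ones at (434,190), (442,227), (383,317) and (418,324) are look-alikes. The jar is at (356,259) and the weight at (403,213). Next I measure heights.

```bash
cat >> h.py <<'E'
def xyzmap(d):
    v,u=np.mgrid[0:480,0:640];P=pts(d,u.ravel(),v.ravel()).reshape(480,640,3);return P
def blobs(d,x0,x1,y0,y1,zmin=.01,zmax=.2):
    P=xyzmap(d);hsv=cv2.cvtColor(d['pixels'],cv2.COLOR_RGB2HSV)
    m=((P[...,0]>x0)&(P[...,0]<x1)&(P[...,1]>y0)&(P[...,1]<y1)&(P[...,2]>zmin)&(P[...,2]<zmax)).astype(np.uint8)
    n,l,s,c=cv2.connectedComponentsWithStats(m)
    out=[]
    for i in range(1,n):
        if s[i,4]<25: continue
        k=l==i;Z=P[k];top=np.percentile(Z[:,2],95);out.append((c[i],s[i,4],top,np.median(hsv[k],0),Z[Z[:,2]>top-.006].mean(0)))
    return out
E
python3 - <<'E'
from h import *
np.set_printoptions(precision=4,suppress=True)
for n in('top','side'):
    d=snap(n);print(n)
    for b in blobs(d,.25,.62,-.5,-.12): print(*b)
d=snap('top');im=d['pixels'][80:340,180:460,::-1];cv2.imwrite('pics/t1.png',cv2.resize(im,None,fx=2.85,fy=2.3*1.0,interpolation=cv2.INTER_CUBIC)[:600,:800])
d=snap('side');im=d['pixels'][100:330,260:460,::-1];cv2.imwrite('pics/s1.png',cv2.resize(im,None,fx=2.6,fy=2.6,interpolation=cv2.INTER_CUBIC))
E
```

```text
top
[403.3086 217.3827] 81 0.05223664644024033 [ 21. 156. 183.] [ 0.6178 -0.3217  0.0527]
[356.1273 221.3818] 55 0.03489523148617482 [  0.   2. 197.] [ 0.6096 -0.2022  0.0319]
[442.4145 227.2182] 275 0.07104261486204196 [ 90. 181. 137.] [ 0.5844 -0.4153  0.0689]
[403.316 254.697] 231 0.0715229558539259 [  0.   2. 183.] [ 0.5163 -0.3154  0.0692]
[357.0208 258.0292] 240 0.05376589476556145 [110.  25.  41.] [ 0.5138 -0.2024  0.0507]
[466.5523 281.2826] 1175 0.10981037209429138 [  0.   1. 243.] [ 0.4489 -0.4688  0.1105]
[407.4646 292.8425] 127 0.046071787582332574 [  0.   2. 204.] [ 0.4241 -0.3224  0.0433]
[382.131  316.3274] 168 0.07260488538665054 [ 91. 191. 145.] [ 0.3682 -0.2578  0.0698]
[418.6761 324.5962] 213 0.07236588789037818 [ 91. 189. 141.] [ 0.3461 -0.3443  0.0699]
side
[335.6842 331.82  ] 589 0.0512344256410614 [102.  43.  50.] [ 0.5163 -0.206   0.0496]
[384.8187 328.3041] 171 0.032235150900412665 [160.   4. 182.] [ 0.6105 -0.2104  0.0303]
[259.776  386.9524] 2246 0.07005178501362272 [ 91. 216. 132.] [ 0.3588 -0.3064  0.0684]
[357.7942 372.6127] 1069 0.07010267384732978 [160.   4. 179.] [ 0.5202 -0.318   0.0683]
[413.0395 374.2566] 152 0.03462554326468024 [ 20. 167. 160.] [ 0.6161 -0.3276  0.0321]
[304.0552 392.5849] 689 0.04447898410474746 [160.   4. 179.] [ 0.426  -0.3256  0.0425]
[420.9458 413.2107] 1272 0.06997469300929984 [ 91. 217. 131.] [ 0.5869 -0.4188  0.0683]
[344.1    455.2576] 2519 0.1120715707002711 [102.   2. 238.] [ 0.4498 -0.4725  0.1112]
```

View pics/t1.png

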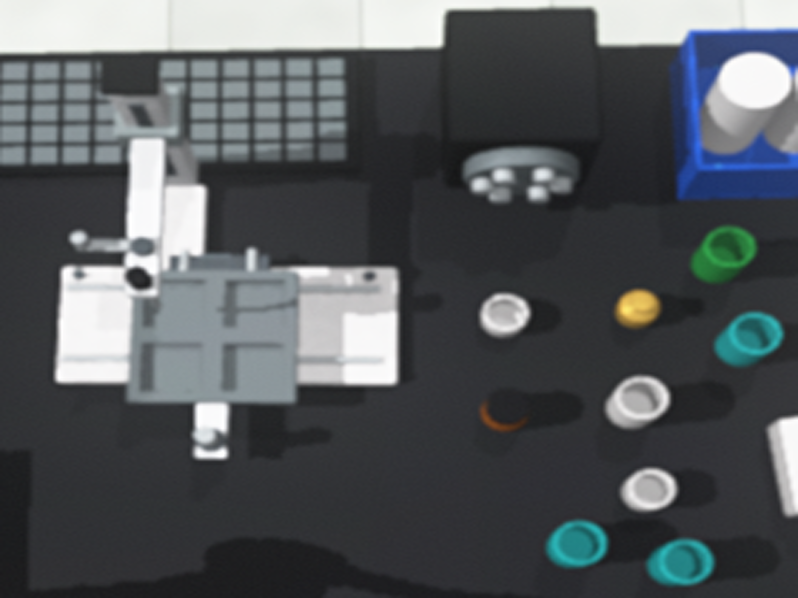

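View pics/s1.png

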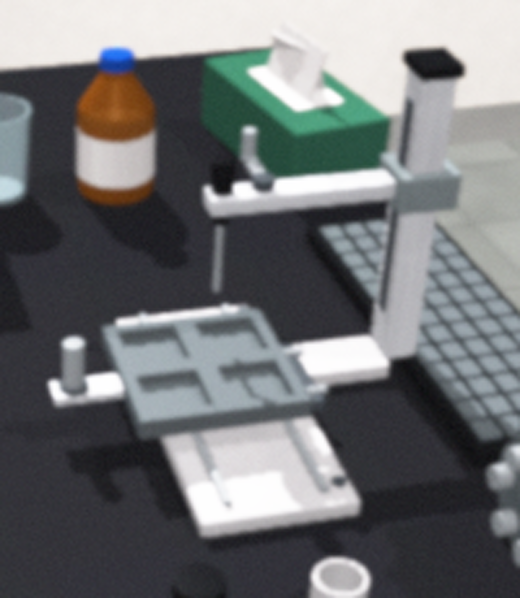

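White pixels: (357,217) is 32 mm high, so the short cup. (407,293) is 44 mm, the mid cup. (403,254) is 70 mm, the beaker. There is no tall cup. Next I measure the stage.

Run:
```python
from h import *
np.set_printoptions(precision=4,suppress=True)
for n in('top','side'):
    d=snap(n);P=xyzmap(d);im=d['pixels'].astype(int);br=im.sum(2)
    print(n)
    R=lambda x0,x1,y0,y1,z0,z1:(P[...,0]>x0)&(P[...,0]<x1)&(P[...,1]>y0)&(P[...,1]<y1)&(P[...,2]>z0)&(P[...,2]<z1)
    def rep(nm,m):
        Q=P[m]
        if len(Q)==0: print(nm,'none');return
        v,u=np.nonzero(m)
        r=cv2.minAreaRect((Q[:,:2]*1000).astype(np.float32))
        print(nm,len(Q),'px',u.mean(),v.mean(),'mean',Q.mean(0),'min',Q.min(0),'max',Q.max(0),'rect',r)
    rep('cap',R(.55,.9,-.1,.3,.285,.31))
    rep('tray',R(.45,.75,-.1,.2,.048,.062))
    rep('base',R(.45,.75,-.12,.2,.010,.03)&(br>500))
    rep('postcand',R(.40,.55,-.1,.2,.06,.11))
    rep('armtop',R(.5,.9,-.1,.3,.15,.28))
    rep('dark knob',R(.55,.65,-.0,.15,.12,.3)&(br<200))
```

```text
top
cap 373 px 224.96514745308312 112.50938337801608 mean [0.7872 0.0858 0.2947] min [0.7684 0.0645 0.2856] max [0.8079 0.108  0.3021] rect ((788.0648803710938, 86.23063659667969), (39.68300247192383, 43.28992462158203), 0.4546193778514862)
tray 1753 px 255.3348545350827 228.62692527096405 mean [0.5876 0.0475 0.0536] min [ 0.468  -0.0234  0.048 ] max [0.6665 0.124  0.0618] rect ((567.34521484375, 51.192420959472656), (144.8813934326172, 198.33778381347656), 88.56864929199219)
base 2877 px 261.39624608967677 217.7327076816128 mean [0.6238 0.0364 0.0159] min [ 0.5474 -0.1079  0.01  ] max [0.7498 0.1917 0.0295] rect ((649.6113891601562, 40.84014892578125), (299.0290222167969, 197.57366943359375), 88.2658920288086)
postcand 65 px 250.92307692307693 266.6307692307692 mean [0.4891 0.0548 0.081 ] min [ 0.4736 -0.0158  0.06  ] max [0.5437 0.113  0.0944] rect ((507.5094909667969, 47.30586242675781), (67.6015396118164, 128.87637329101562), 2.1815547943115234)
armtop 1503 px 230.08117099135063 159.87225548902197 mean [0.7138 0.0879 0.2035] min [0.6041 0.0599 0.1664] max [0.817  0.1394 0.2788] r
[... 1070 characters left out ...]
d 118 px 287.53389830508473 237.135593220339 mean [0.4844 0.0464 0.0786] min [0.4766 0.0386 0.0602] max [0.4931 0.0612 0.0936] rect ((484.8953552246094, 48.844215393066406), (22.577157974243164, 15.173116683959961), 75.31364440917969)
armtop 2335 px 396.5049250535332 165.3730192719486 mean [0.7324 0.0774 0.2046] min [0.6073 0.0531 0.1501] max [0.8206 0.1379 0.2799] rect ((715.9725341796875, 96.40771484375), (69.15718841552734, 215.8418731689453), 83.40975189208984)
dark knob 140 px 345.00714285714287 168.35 mean [0.6182 0.0841 0.2073] min [0.6093 0.0763 0.1637] max [0.6305 0.0978 0.2242] rect ((619.5316162109375, 87.2526626586914), (20.493520736694336, 19.073808670043945), 68.24274444580078)
```

The stage yaw is about -1.6°. The needle is near (0.617, 0.088), with the knob top at about 0.225, so the needle joint is about 0.03. First I fly to above the knob.

```bash
cat >> h.py <<'E'
from scipy.spatial.transform import Rotation as Ro
def go(p,psi=None,n=None):
    s=bot.read_state();R=Ro.from_rotvec(s['tcp_rot']);M=R.as_matrix()
    d=M.T@(np.array(p)-s['tool_pos']);k=np.linalg.norm(d)
    np.set_printoptions(precision=4,suppress=True)
    print('tool d',d,'rows@40mm',k/.04,'psi',np.degrees(np.arctan2(M[1,0],M[0,0])),'tilt z',M[:,2],'F',s['wrist_force'],'pos',s['tool_pos'],'w',s['width'],'t',s['time'])
    if psi is not None: 
        dp=np.radians(psi)-np.arctan2(M[1,0],M[0,0]);print('turn z needed',-dp)
        Rt=Ro.from_euler('z',np.radians(psi)).as_matrix()@np.diag([1,-1,-1.]);print('full rotvec in tool',Ro.from_matrix(M.T@Rt).as_rotvec(),'d after turn',Rt.T@(np.array(p)-s['tool_pos']))
E
python3 -c "
from h import *
go([.55,.088,.36],88.4)"
```

```text
tool d [-0.3893  0.4782 -0.1288] rows@40mm 15.7487357253247 psi 68.23983235003935 tilt z [-0.0001 -0.0002 -1.    ] F [-0.0178 -0.0513  1.0739] pos [0.2502 0.6269 0.2312] w 1.0000505195798386 t 0.45
turn z needed -0.3518613032458613
full rotvec in tool [-0.      0.0002 -0.3519] d after turn [-0.5303  0.3147 -0.1288]
```

Request:
arm_command --rows '[{"xyz":[0,0,-0.043],"delta_rot":[0,0,-0.117]},{"xyz":[0,0,-0.043],"delta_rot":[0,0,-0.117]},{"xyz":[0,0,-0.043],"delta_rot":[0,0,-0.117]},{"xyz":[-0.033,0.02,0]},{"xyz":[-0.033,0.02,0]},{"xyz":[-0.033,0.02,0]},{"xyz":[-0.033,0.02,0]},{"xyz":[-0.033,0.02,0]},{"xyz":[-0.033,0.02,0]},{"xyz":[-0.033,0.02,0]},{"xyz":[-0.033,0.02,0]}]' --force 40

```text
invalid input
```

Request:
arm_command --rows '[{"xyz":[-0.033,0.02,0]},{"xyz":[-0.033,0.02,0]},{"xyz":[-0.033,0.02,0]},{"xyz":[-0.033,0.02,0]},{"xyz":[-0.033,0.02,0]},{"xyz":[-0.033,0.02,0]},{"xyz":[-0.033,0.02,0]},{"xyz":[-0.033,0.02,0]},{"xyz":[0,0,0]},{"xyz":[0,0,0]}]'

```text
invalid input
```

```bash
python3 -c "
from h import *
snap('wrist','w1.png');snap('side','s2.png')
go([.617,.088,.26],88.4)"
```

```text
tool d [-0.3645  0.5404 -0.0287] rows@40mm 16.312369530592722 psi 68.23716296441738 tilt z [-0.      0.0001 -1.    ] F [ 0.3581 -0.4443 -0.0197] pos [0.2502 0.6269 0.2313] w 0.9972244124517275 t 0.55
turn z needed -0.35190789281397006
full rotvec in tool [-0.     -0.0001 -0.3519] d after turn [-0.5285  0.3817 -0.0287]
```

View pics/w1.png

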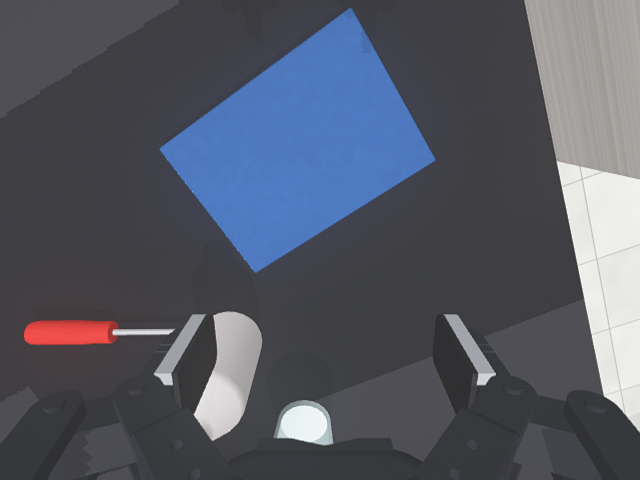

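Invalid input: perhaps each row needs all three fields.

Request:
arm_command --rows '[{"xyz":[0,0,-0.043],"delta_rot":[0,0,-0.117],"gripper":0.085},{"xyz":[0,0,-0.043],"delta_rot":[0,0,-0.117],"gripper":0.085},{"xyz":[0,0,-0.043],"delta_rot":[0,0,-0.117],"gripper":0.085}]' --force 40

```text
time: 0.85
tool_pos: [0.2501, 0.6265, 0.3613]
tcp_rot: [2.248, 2.194, -0.001]
wrist_force: [0.4, 0.6, 0.4]
width: 0.994
```

Request:
arm_command --rows '[{"xyz":[-0.033,0.02,0],"delta_rot":[0,0,0],"gripper":0.085},{"xyz":[-0.033,0.02,0],"delta_rot":[0,0,0],"gripper":0.085},{"xyz":[-0.033,0.02,0],"delta_rot":[0,0,0],"gripper":0.085},{"xyz":[-0.033,0.02,0],"delta_rot":[0,0,0],"gripper":0.085},{"xyz":[-0.033,0.02,0],"delta_rot":[0,0,0],"gripper":0.085},{"xyz":[-0.033,0.02,0],"delta_rot":[0,0,0],"gripper":0.085},{"xyz":[-0.033,0.02,0],"delta_rot":[0,0,0],"gripper":0.085},{"xyz":[-0.033,0.02,0],"delta_rot":[0,0,0],"gripper":0.085}]'

```text
time: 1.65
tool_pos: [0.4031, 0.357, 0.3606]
tcp_rot: [2.253, 2.189, 0.001]
wrist_force: [0.4, 0.2, -0.6]
width: 0.993
```

Request:
arm_command --rows '[{"xyz":[-0.033,0.02,0],"delta_rot":[0,0,0],"gripper":0.085},{"xyz":[-0.033,0.02,0],"delta_rot":[0,0,0],"gripper":0.085},{"xyz":[-0.033,0.02,0],"delta_rot":[0,0,0],"gripper":0.085},{"xyz":[-0.033,0.02,0],"delta_rot":[0,0,0],"gripper":0.085},{"xyz":[-0.033,0.02,0],"delta_rot":[0,0,0],"gripper":0.085},{"xyz":[-0.033,0.02,0],"delta_rot":[0,0,0],"gripper":0.085},{"xyz":[-0.033,0.02,0],"delta_rot":[0,0,0],"gripper":0.085},{"xyz":[-0.033,0.02,0],"delta_rot":[0,0,0],"gripper":0.085},{"xyz":[0,0,0],"delta_rot":[0,0,0],"gripper":0.085},{"xyz":[0,0,0],"delta_rot":[0,0,0],"gripper":0.085}]'

```text
time: 2.65
tool_pos: [0.555, 0.0892, 0.3601]
tcp_rot: [-2.255, -2.186, 0.0]
wrist_force: [-0.2, -0.1, -0.1]
width: 0.996
```

```bash
python3 -c "
from h import *
snap('wrist','w2.png')
go([.617,.088,.26],88.4)"
```

```text
tool d [-0.0003  0.0624  0.1002] rows@40mm 2.95179051089001 psi 88.31347274950545 tilt z [-0.0004  0.0006 -1.    ] F [0.8198 1.0487 0.3794] pos [0.5547 0.0901 0.3603] w 0.9958364739723949 t 2.7
turn z needed -0.0015101854138279691
full rotvec in tool [-0.0004 -0.0006 -0.0015] d after turn [-0.0003  0.0623  0.1003]
```

View pics/w2.png

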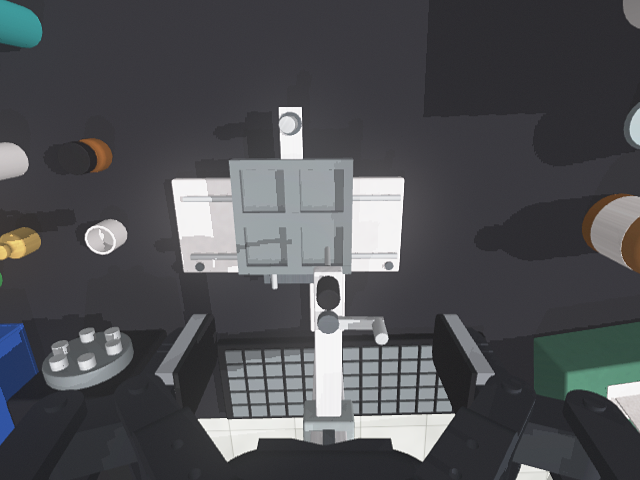

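Run:
```python
from h import *
np.set_printoptions(precision=4,suppress=True)
d=snap('wrist');P=xyzmap(d);br=d['pixels'].astype(int).sum(2)
def box(u0,u1,v0,v1,z0,z1,cond=None):
    m=np.zeros((480,640),bool);m[v0:v1,u0:u1]=1
    m&=(P[...,2]>z0)&(P[...,2]<z1)
    if cond is not None:m&=cond
    Q=P[m];
    if len(Q): print(len(Q),Q.mean(0),Q.min(0),Q.max(0)); 
    return Q
print('knob top');Q=box(312,345,270,312,.216,.24)
print('knob circ',cv2.minEnclosingCircle((Q[:,:2]*1000).astype(np.float32)))
print('post top');Q=box(275,305,108,140,.085,.1);print(cv2.minEnclosingCircle((Q[:,:2]*1000).astype(np.float32)))
print('lockpost');Q=box(365,395,320,350,.2,.26);Q=Q[Q[:,2]>Q[:,2].max()-.005];print(Q.mean(0),cv2.minEnclosingCircle((Q[:,:2]*1000).astype(np.float32)))
print('pivot');Q=box(316,340,308,335,.2,.26)
print('tray');m=np.zeros((480,640),bool);m[150:285,225:360]=1;m&=(P[...,2]>.05)&(P[...,2]<.06);Q=P[m];r=cv2.minAreaRect((Q[:,:2]*1000).astype(np.float32));print(len(Q),r)
print('base');m=np.zeros((480,640),bool);m[170:280,165:410]=1;m&=(br>450)&(P[...,2]<.035)&(P[...,2]>.005);Q=P[m];print(np.median(Q[:,2]));print(cv2.minAreaRect((Q[:,:2]*1000).astype(np.float32)))
# arm sides
m=np.zeros((480,640),bool);m[330:400,310:350]=1;m&=(P[...,2]>.18)&(P[...,2]<.215);Q=P[m];print('arm',np.median(Q[:,2]));print(cv2.minAreaRect((Q[:,:2]*1000).astype(np.float32)))
```

```text
knob top
443 [0.6182 0.0906 0.2207] [0.6096 0.0808 0.216 ] [0.6288 0.0999 0.2226]
knob circ ((618.92138671875, 90.46839141845703), 9.93433952331543)
post top
236 [0.485  0.0529 0.0885] [0.4767 0.0443 0.0858] [0.4937 0.0612 0.0904]
((485.0436706542969, 52.628421783447266), 8.720207214355469)
lockpost
349 [0.654  0.1331 0.2144] [0.6498 0.124  0.2   ] [0.6623 0.1408 0.2247]
[0.6556 0.1344 0.2228] ((656.2283935546875, 134.79464721679688), 6.148516654968262)
pivot
347 [0.6524 0.0902 0.2026] [0.6264 0.08   0.2   ] [0.6638 0.1008 0.2223]
tray
6490 ((597.1101684570312, 49.88185119628906), (144.2618865966797, 144.7567596435547), 88.66266632080078)
base
0.01466202433102233
((624.1834106445312, 41.330299377441406), (299.8362121582031, 141.63246154785156), 88.64736938476562)
arm 0.19119393522729655
((703.435791015625, 88.31969451904297), (25.955045700073242, 87.97434997558594), 89.12336730957031)
```

```bash
python3 -c "
from h import *
go([.619,.0905,.20],88.6)"
```

```text
tool d [0.0016 0.0645 0.1603] rows@40mm 4.3206606620939745 psi 88.37521943364985 tilt z [-0.0003  0.0006 -1.    ] F [-1.1551 -0.034  -0.0995] pos [0.5545 0.0906 0.3603] w 0.992882361578972 t 2.75
turn z needed -0.003923160977307605
full rotvec in tool [-0.0003 -0.0006 -0.0039] d after turn [0.0015 0.0645 0.1603]
```

Request:
arm_command --rows '[{"xyz":[0.0015,0.032,0],"delta_rot":[0,0,-0.004],"gripper":0.055},{"xyz":[0,0.0325,0],"delta_rot":[0,0,0],"gripper":0.055},{"xyz":[0,0,0.035],"delta_rot":[0,0,0],"gripper":0.055},{"xyz":[0,0,0.035],"delta_rot":[0,0,0],"gripper":0.055},{"xyz":[0,0,0.035],"delta_rot":[0,0,0],"gripper":0.055},{"xyz":[0,0,0.03],"delta_rot":[0,0,0],"gripper":0.055},{"xyz":[0,0,0.025],"delta_rot":[0,0,0],"gripper":0.055},{"xyz":[0,0,0],"delta_rot":[0,0,0],"gripper":0.055},{"xyz":[0,0,0],"delta_rot":[0,0,0],"gripper":0.055}]'

```text
time: 3.65
tool_pos: [0.619, 0.0909, 0.2005]
tcp_rot: [-2.247, -2.195, 0.001]
wrist_force: [-0.3, -1.3, 0.9]
width: 0.646
```

Request:
arm_command --rows '[{"xyz":[0,0,0],"delta_rot":[0,0,0],"gripper":0},{"xyz":[0,0,0],"delta_rot":[0,0,0],"gripper":0},{"xyz":[0,0,0],"delta_rot":[0,0,0],"gripper":0},{"xyz":[0,0,0],"delta_rot":[0,0,0],"gripper":0},{"xyz":[0,0,0],"delta_rot":[0,0,0],"gripper":0},{"xyz":[0,0,0],"delta_rot":[0,0,0],"gripper":0}]'

```text
time: 4.25
tool_pos: [0.6206, 0.0901, 0.2013]
tcp_rot: [2.248, 2.193, 0.005]
wrist_force: [2.7, 3.8, 2.6]
width: 0.215
```

```bash
python3 -c "
from h import *
snap('wrist','w3.png')
go([.619,.0905,.20],88.6)"
```

```text
tool d [ 0.0003 -0.0016  0.0011] rows@40mm 0.05015275549957348 psi 88.5712704523466 tilt z [ 0.003  0.001 -1.   ] F [3.9995 2.4907 1.9733] pos [0.6206 0.0901 0.2012] w 0.21928732333861503 t 4.3
turn z needed -0.0005014251991604102
full rotvec in tool [ 0.0029 -0.0011 -0.0005] d after turn [ 0.0003 -0.0016  0.0012]
```

View pics/w3.png

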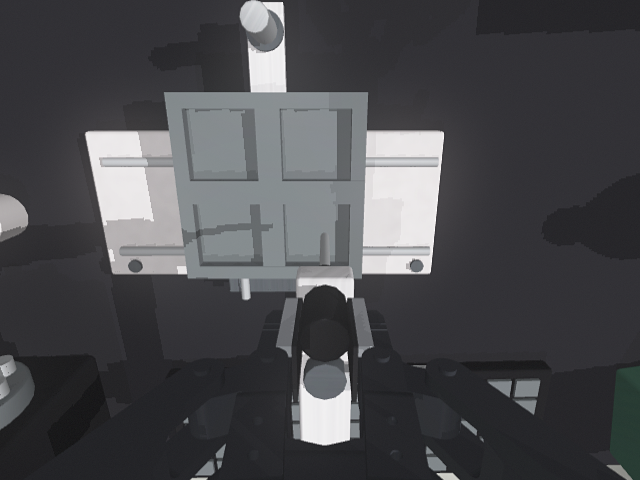

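The knob is held between the pads at (325,320). Lifting it.

Request:
arm_command --rows '[{"xyz":[0,0,-0.004],"delta_rot":[0,0,0],"gripper":0},{"xyz":[0,0,-0.005],"delta_rot":[0,0,0],"gripper":0},{"xyz":[0,0,-0.006],"delta_rot":[0,0,0],"gripper":0},{"xyz":[0,0,-0.006],"delta_rot":[0,0,0],"gripper":0},{"xyz":[0,0,-0.005],"delta_rot":[0,0,0],"gripper":0},{"xyz":[0,0,0],"delta_rot":[0,0,0],"gripper":0}]'

```text
time: 4.9
tool_pos: [0.6206, 0.0901, 0.2258]
tcp_rot: [2.248, 2.193, 0.003]
wrist_force: [5.6, 4.8, -1.6]
width: 0.219
```

Request:
arm_command --rows '[{"xyz":[0,0,-0.003],"delta_rot":[0,0,0],"gripper":0},{"xyz":[0,0,-0.002],"delta_rot":[0,0,0],"gripper":0},{"xyz":[0,0,0],"delta_rot":[0,0,0],"gripper":0}]'

```text
time: 5.2
tool_pos: [0.6205, 0.0901, 0.2301]
tcp_rot: [2.249, 2.193, 0.003]
wrist_force: [7.1, 3.8, -4.0]
width: 0.216
```

Request:
arm_command --rows '[{"xyz":[0,0,-0.002],"delta_rot":[0,0,0],"gripper":0},{"xyz":[0,0,-0.002],"delta_rot":[0,0,0],"gripper":0},{"xyz":[0,0,0],"delta_rot":[0,0,0],"gripper":0}]'

```text
time: 5.5
tool_pos: [0.6205, 0.0901, 0.234]
tcp_rot: [2.249, 2.193, 0.003]
wrist_force: [6.4, 3.6, -4.1]
width: 0.215
```

```bash
python3 -c "
from h import *
snap('side','s3.png')
go([.619,.0905,.20],88.6)"
```

```text
tool d [ 0.0003 -0.0016  0.034 ] rows@40mm 0.8508357807257944 psi 88.57196706234828 tilt z [ 0.0017  0.0009 -1.    ] F [ 7.1797  3.8628 -4.5789] pos [0.6205 0.0901 0.234 ] w 0.21356145276661526 t 5.55
turn z needed -0.0004892670610288086
full rotvec in tool [ 0.0017 -0.001  -0.0005] d after turn [ 0.0003 -0.0015  0.034 ]
```

View pics/s3.png

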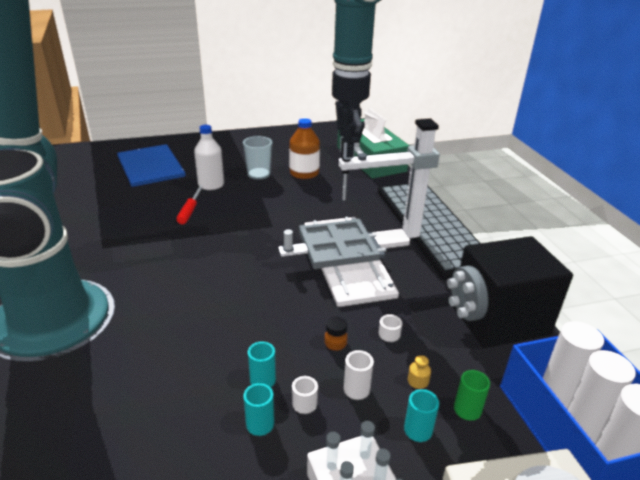

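Request:
arm_command --rows '[{"xyz":[0,0,-0.002],"delta_rot":[0,0,0],"gripper":0},{"xyz":[0,0,0],"delta_rot":[0,0,0],"gripper":0}]'

```text
time: 5.75
tool_pos: [0.6205, 0.0901, 0.2353]
tcp_rot: [2.249, 2.193, 0.003]
wrist_force: [9.1, 4.1, -6.3]
width: 0.217
```

Request:
arm_command --rows '[{"xyz":[0,0,-0.0015],"delta_rot":[0,0,0],"gripper":0},{"xyz":[0,0,0],"delta_rot":[0,0,0],"gripper":0}]'

```text
time: 5.95
tool_pos: [0.6204, 0.0901, 0.2353]
tcp_rot: [-2.249, -2.193, -0.002]
wrist_force: [10.8, 4.2, -11.7]
width: 0.216
```

Run:
```python
from h import *
go([.619,.0905,.20],88.6)
d=snap('wrist','w4.png');P=xyzmap(d)
m=np.zeros((480,640),bool);m[365:440,305:345]=1
print(np.percentile(P[m][:,2],[5,25,50,75,95]))
```

```text
tool d [ 0.0003 -0.0015  0.0353] rows@40mm 0.8836689623041344 psi 88.57020897534628 tilt z [ 0.0007  0.0009 -1.    ] F [ 10.8411   4.1957 -11.7174] pos [0.6204 0.0901 0.2353] w 0.21610272240300035 t 5.95
turn z needed -0.0005199514677503014
full rotvec in tool [ 0.0007 -0.0009 -0.0005] d after turn [ 0.0003 -0.0015  0.0353]
[0.2231 0.2237 0.2243 0.2336 0.2344]
```

View pics/w4.png

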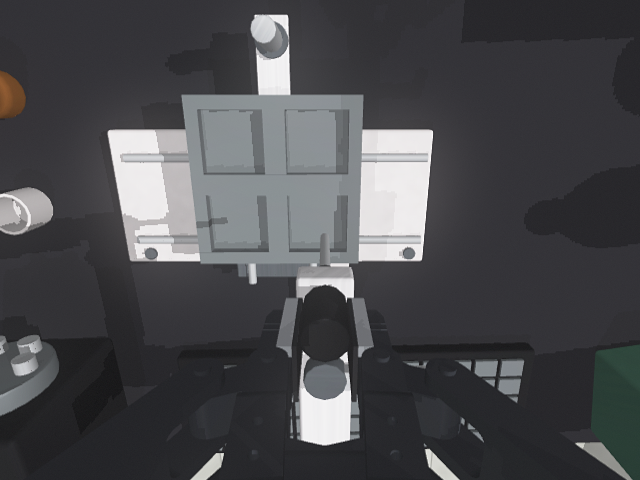

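The needle is at its top stop: the force rose from 6 to 12 N with no further travel. I release it and go to the carrier post.

Request:
arm_command --rows '[{"xyz":[0,0,0.0015],"delta_rot":[0,0,0],"gripper":0.055},{"xyz":[0,0,0],"delta_rot":[0,0,0],"gripper":0.055},{"xyz":[0,0,0],"delta_rot":[0,0,0],"gripper":0.055},{"xyz":[0,0,-0.03],"delta_rot":[0,0,0],"gripper":0.055},{"xyz":[0,0,-0.03],"delta_rot":[0,0,0],"gripper":0.055},{"xyz":[0.009,-0.034,0],"delta_rot":[0,0,0],"gripper":0.055},{"xyz":[0.009,-0.034,0],"delta_rot":[0,0,0],"gripper":0.055},{"xyz":[0.009,-0.034,0],"delta_rot":[0,0,0],"gripper":0.055},{"xyz":[0.009,-0.034,0],"delta_rot":[0,0,0],"gripper":0.055},{"xyz":[0,0,0],"delta_rot":[0,0,0],"gripper":0.055},{"xyz":[0,0,0],"delta_rot":[0,0,0],"gripper":0.055}]'

```text
time: 7.1
tool_pos: [0.484, 0.129, 0.2981]
tcp_rot: [2.247, 2.194, 0.002]
wrist_force: [-0.5, 0.3, -0.1]
width: 0.646
```

Run:
```python
from h import *
d=snap('top');P=xyzmap(d)
for n in ['top']:
  m=(P[...,0]>.46)&(P[...,0]<.51)&(P[...,1]>.02)&(P[...,1]<.09)&(P[...,2]>.075)&(P[...,2]<.1)
  print(P[m].mean(0),m.sum())
go([.485,.0525,.12],88.6)
```

```text
[0.48127783 0.05211989 0.08872326] 49
tool d [-0.0763  0.0018  0.178 ] rows@40mm 4.841693833618592 psi 88.59272485152343 tilt z [ 0.0016 -0.0002 -1.    ] F [-0.4797  0.5777  0.6656] pos [0.4847 0.1289 0.298 ] w 0.6420628074755782 t 7.15
turn z needed -0.00012697529448768563
full rotvec in tool [ 0.0016  0.0001 -0.0001] d after turn [-0.0763  0.0021  0.178 ]
```

Sign slip: tool x is +y. I go to the post and descend.

Request:
arm_command --rows '[{"xyz":[-0.038,0,0],"delta_rot":[0,0,0],"gripper":0.055},{"xyz":[-0.038,0.001,0],"delta_rot":[0,0,0],"gripper":0.055},{"xyz":[0,0,0.045],"delta_rot":[0,0,0],"gripper":0.055},{"xyz":[0,0,0.045],"delta_rot":[0,0,0],"gripper":0.055},{"xyz":[0,0,0.045],"delta_rot":[0,0,0],"gripper":0.055},{"xyz":[0,0,0.043],"delta_rot":[0,0,0],"gripper":0.055},{"xyz":[0,0,0],"delta_rot":[0,0,0],"gripper":0.055}]'

```text
time: 7.85
tool_pos: [0.4785, 0.052, 0.1128]
tcp_rot: [-2.244, -2.186, 0.016]
wrist_force: [-0.4, -0.1, -0.1]
width: 0.643
```

Run:
```python
from h import *
snap('wrist','w5.png')
go([.485,.0525,.06],88.6)
```

```text
tool d [0.0003 0.0042 0.0563] rows@40mm 1.4124004254246008 psi 88.53040500800246 tilt z [-0.0078 -0.0007 -1.    ] F [ 0.7991 -0.1552  0.877 ] pos [0.4813 0.0523 0.1164] w 0.6483476085778537 t 7.9
turn z needed -0.0012146617532560189
full rotvec in tool [-0.0078  0.0008 -0.0012] d after turn [0.0003 0.0037 0.0564]
```

View pics/w5.png

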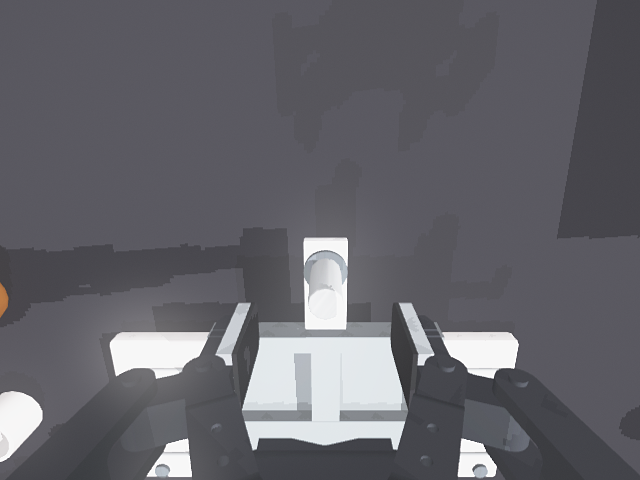

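Request:
arm_command --rows '[{"xyz":[0,0,0],"delta_rot":[0,0,0],"gripper":0.055},{"xyz":[0,0,0.025],"delta_rot":[0,0,0],"gripper":0.055},{"xyz":[0,0,0.025],"delta_rot":[0,0,0],"gripper":0.055},{"xyz":[0,0,0],"delta_rot":[0,0,0],"gripper":0.055},{"xyz":[0,0,0],"delta_rot":[0,0,0],"gripper":0.055}]'

```text
time: 8.4
tool_pos: [0.4854, 0.0531, 0.0716]
tcp_rot: [2.247, 2.192, 0.004]
wrist_force: [0.3, -0.4, -0.1]
width: 0.643
```

Run:
```python
from h import *
go([.485,.0525,.06],88.6)
```

```text
tool d [-0.0006 -0.0004  0.0116] rows@40mm 0.2907987141461183 psi 88.5831903800049 tilt z [ 0.0032  0.0001 -1.    ] F [ 0.3113 -0.3512 -0.0878] pos [0.4854 0.0531 0.0716] w 0.6426480093163349 t 8.4
turn z needed -0.00029338321492367037
full rotvec in tool [ 0.0032 -0.0002 -0.0003] d after turn [-0.0006 -0.0004  0.0116]
```

Request:
arm_command --rows '[{"xyz":[0,0,0.009],"delta_rot":[0,0,0],"gripper":0.055},{"xyz":[0,0,0],"delta_rot":[0,0,0],"gripper":0},{"xyz":[0,0,0],"delta_rot":[0,0,0],"gripper":0},{"xyz":[0,0,0],"delta_rot":[0,0,0],"gripper":0},{"xyz":[0,0,0],"delta_rot":[0,0,0],"gripper":0},{"xyz":[0,0,0],"delta_rot":[0,0,0],"gripper":0},{"xyz":[0,0,0],"delta_rot":[0,0,0],"gripper":0}]'

```text
time: 9.1
tool_pos: [0.484, 0.053, 0.061]
tcp_rot: [2.248, 2.193, 0.001]
wrist_force: [-1.0, 0.4, 5.3]
width: 0.197
```

Run:
```python
from h import *
go([.485,.0525,.06],88.6)
```

```text
tool d [-0.0005  0.0011  0.001 ] rows@40mm 0.03777780525540769 psi 88.58407964482812 tilt z [ 0.0009 -0.     -1.    ] F [-0.9884  0.4489  5.3114] pos [0.484 0.053 0.061] w 0.19676669414066805 t 9.1
turn z needed -0.00027786261583617744
full rotvec in tool [ 0.0009  0.     -0.0003] d after turn [-0.0005  0.0011  0.001 ]
```

Request:
arm_command --rows '[{"xyz":[-0.005,0,0],"delta_rot":[0,0,0],"gripper":0},{"xyz":[-0.012,0,0],"delta_rot":[0,0,0],"gripper":0},{"xyz":[-0.014,0,0],"delta_rot":[0,0,0],"gripper":0},{"xyz":[-0.014,0,0],"delta_rot":[0,0,0],"gripper":0},{"xyz":[-0.014,0,0],"delta_rot":[0,0,0],"gripper":0},{"xyz":[-0.014,0,0],"delta_rot":[0,0,0],"gripper":0},{"xyz":[-0.014,0,0],"delta_rot":[0,0,0],"gripper":0},{"xyz":[-0.01,0,0],"delta_rot":[0,0,0],"gripper":0},{"xyz":[-0.003,0,0],"delta_rot":[0,0,0],"gripper":0},{"xyz":[0,0,0],"delta_rot":[0,0,0],"gripper":0}]'

```text
time: 10.1
tool_pos: [0.4816, -0.0477, 0.061]
tcp_rot: [2.249, 2.192, 0.001]
wrist_force: [-1.6, -1.3, 4.8]
width: 0.196
```

Request:
arm_command --rows '[{"xyz":[-0.003,0,0],"delta_rot":[0,0,0],"gripper":0},{"xyz":[0,0,0],"delta_rot":[0,0,0],"gripper":0}]'

```text
time: 10.3
tool_pos: [0.4816, -0.0502, 0.061]
tcp_rot: [2.248, 2.193, 0.001]
wrist_force: [-1.4, -0.9, 5.4]
width: 0.202
```

Request:
arm_command --rows '[{"xyz":[-0.002,0,0],"delta_rot":[0,0,0],"gripper":0},{"xyz":[0,0,0],"delta_rot":[0,0,0],"gripper":0}]'

```text
time: 10.5
tool_pos: [0.4815, -0.0515, 0.061]
tcp_rot: [2.249, 2.193, 0.002]
wrist_force: [-1.1, 2.1, 5.8]
width: 0.198
```

Run:
```python
from h import *
go([.485,-.0525,.06],88.6)
```

```text
tool d [-0.0009  0.0035  0.001 ] rows@40mm 0.0935558870080852 psi 88.55056979140396 tilt z [ 0.0012  0.0008 -1.    ] F [-1.1182  2.1437  5.7952] pos [ 0.4815 -0.0515  0.061 ] w 0.19765703817151412 t 10.5
turn z needed -0.00086271988994846
full rotvec in tool [ 0.0012 -0.0009 -0.0009] d after turn [-0.0009  0.0035  0.001 ]
```

Request:
arm_command --rows '[{"xyz":[-0.002,0,0],"delta_rot":[0,0,0],"gripper":0},{"xyz":[0,0,0],"delta_rot":[0,0,0],"gripper":0}]'

```text
time: 10.7
tool_pos: [0.4815, -0.0517, 0.061]
tcp_rot: [-2.249, -2.19, -0.006]
wrist_force: [-0.1, 10.2, 7.0]
width: 0.198
```

Request:
arm_command --rows '[{"xyz":[0.003,-0.003,0],"delta_rot":[0,0,0],"gripper":0},{"xyz":[0,-0.006,0],"delta_rot":[0,0,0],"gripper":0},{"xyz":[0,-0.006,0],"delta_rot":[0,0,0],"gripper":0},{"xyz":[0,-0.003,0],"delta_rot":[0,0,0],"gripper":0},{"xyz":[0,0,0],"delta_rot":[0,0,0],"gripper":0}]'

```text
time: 11.2
tool_pos: [0.4624, -0.0505, 0.0609]
tcp_rot: [2.249, 2.193, 0.0]
wrist_force: [0.4, 1.6, 6.8]
width: 0.197
```

Request:
arm_command --rows '[{"xyz":[0,-0.002,0],"delta_rot":[0,0,0],"gripper":0},{"xyz":[0,0,0],"delta_rot":[0,0,0],"gripper":0}]'

```text
time: 11.4
tool_pos: [0.4608, -0.0506, 0.0609]
tcp_rot: [2.249, 2.193, 0.001]
wrist_force: [0.9, 2.6, 7.3]
width: 0.196
```

Request:
arm_command --rows '[{"xyz":[0,-0.002,0],"delta_rot":[0,0,0],"gripper":0},{"xyz":[0,0,0],"delta_rot":[0,0,0],"gripper":0}]'

```text
time: 11.6
tool_pos: [0.4589, -0.0505, 0.0609]
tcp_rot: [2.249, 2.193, 0.001]
wrist_force: [0.7, 1.9, 6.1]
width: 0.196
```

Request:
arm_command --rows '[{"xyz":[0,-0.002,0],"delta_rot":[0,0,0],"gripper":0},{"xyz":[0,0,0],"delta_rot":[0,0,0],"gripper":0}]'

```text
time: 11.8
tool_pos: [0.4578, -0.0506, 0.0609]
tcp_rot: [2.248, 2.192, 0.003]
wrist_force: [4.1, 1.0, 3.2]
width: 0.196
```

Both stops are calibrated: in this grip slide_x = 0 at x = .458 and slide_y = 0 at y = -.0516. That puts the needle at about (.618, .090), which agrees with the camera. I release the post, back off and measure nests and cups.

Request:
arm_command --rows '[{"xyz":[0,0.002,0],"delta_rot":[0,0,0],"gripper":0.055},{"xyz":[0,0,0],"delta_rot":[0,0,0],"gripper":0.055},{"xyz":[0,0,0],"delta_rot":[0,0,0],"gripper":0.07},{"xyz":[0,0,-0.04],"delta_rot":[0,0,0],"gripper":0.07},{"xyz":[0,0,-0.04],"delta_rot":[0,0,0],"gripper":0.07},{"xyz":[-0.03,0,-0.04],"delta_rot":[0,0,0],"gripper":0.07},{"xyz":[-0.04,0,-0.02],"delta_rot":[0,0,0],"gripper":0.07},{"xyz":[-0.04,0,0],"delta_rot":[0,0,0],"gripper":0.07},{"xyz":[-0.04,0,0],"delta_rot":[0,0,0],"gripper":0.07},{"xyz":[-0.04,0,0],"delta_rot":[0,0,0],"gripper":0.07},{"xyz":[0,0,0],"delta_rot":[0,0,0],"gripper":0.07},{"xyz":[0,0,0],"delta_rot":[0,0,0],"gripper":0.07}]'

```text
time: 13.0
tool_pos: [0.4532, -0.2406, 0.1993]
tcp_rot: [-2.249, -2.189, 0.001]
wrist_force: [-0.3, 0.7, -0.6]
width: 0.819
```

```bash
cat >> h.py <<'E'
def circ(d,m,zt):
    # fit rim circle: hull of mask contour cast on plane zt
    c,_=cv2.findContours(m.astype(np.uint8),cv2.RETR_EXTERNAL,cv2.CHAIN_APPROX_NONE);c=max(c,key=cv2.contourArea)
    q=np.array([ray(d,p[0],zt)[:2] for p in c]);return cv2.minEnclosingCircle((q*1000).astype(np.float32))
def rim(d,xy,h,tol=.006,r=.04):
    "rim points by depth near height h around xy"
    P=xyzmap(d);m=(np.hypot(P[...,0]-xy[0],P[...,1]-xy[1])<r)&(abs(P[...,2]-h)<tol)
    hsv=cv2.cvtColor(d['pixels'],cv2.COLOR_RGB2HSV);m&=(hsv[...,1]<60)
    Q=P[m]
    if len(Q)<5: return None
    A=np.c_[2*Q[:,:2],np.ones(len(Q))];b=(Q[:,:2]**2).sum(1);s=np.linalg.lstsq(A,b,rcond=None)[0]
    return s[:2],np.sqrt(s[2]+s[0]**2+s[1]**2),len(Q),cv2.minEnclosingCircle((Q[:,:2]*1000).astype(np.float32))
E
python3 - <<'E'
from h import *
np.set_printoptions(precision=4,suppress=True)
for n in ('top','wrist','side'):
    d=snap(n,n+'5.png')
    for nm,xy,h in (('beaker',(.517,-.316),.07),('mid',(.424,-.324),.044),('short',(.61,-.205),.032)):
        print(n,nm,rim(d,xy,h))
    P=xyzmap(d);m=(abs(P[...,0]-.57)<.085)&(abs(P[...,1]+.054)<.085)&(P[...,2]>.05)&(P[...,2]<.06)
    if m.sum()>50:print('tray',cv2.minAreaRect((P[m][:,:2]*1000).astype(np.float32)))
go([.517,-.316,.15],88.6)
E
```

```text
top beaker None
top mid (array([ 0.4249, -0.3211]), np.float64(0.017245401670213576), 30, ((427.0039978027344, -317.0277099609375), 18.40972328186035))
top short (array([ 0.6199, -0.2043]), np.float64(0.018383122041917607), 61, ((620.0261840820312, -204.36569213867188), 20.081039428710938))
tray ((565.9215087890625, -52.04975891113281), (142.91873168945312, 150.50088500976562), 88.97530364990234)
wrist beaker (array([ 0.5191, -0.3151]), np.float64(0.020208339824071348), 594, ((519.5044555664062, -315.2626647949219), 22.01029396057129))
wrist mid (array([ 0.4266, -0.3227]), np.float64(0.018213067306195412), 674, ((426.8424987792969, -323.1096496582031), 20.067174911499023))
wrist short (array([ 0.6219, -0.205 ]), np.float64(0.018291384398882386), 499, ((622.8717651367188, -204.6746063232422), 20.69792366027832))
tray ((570.8696899414062, -52.70733642578125), (145.76361083984375, 145.0107879638672), 88.64387512207031)
side beaker (array([ 0.5199, -0.3172]), np.float64(0.020337483467356147), 220, ((519.726806640625, -316.70159912109375), 22.990116119384766))
side mid (array([ 0.4269, -0.325 ]), np.float64(0.01824894954230195), 217, ((426.376220703125, -324.6064758300781), 21.646591186523438))
side short (array([ 0.6229, -0.2068]), np.float64(0.018424064187364964), 155, ((623.6458740234375, -206.3545684814453), 21.81157875061035))
tray ((571.2252197265625, -55.528587341308594), (151.22244262695312, 145.45413208007812), 89.28999328613281)
tool d [-0.0755  0.0651  0.0495] rows@40mm 2.782038679806981 psi 88.63710336201491 tilt z [-0.0012  0.0011 -1.    ] F [ 1.5259 -0.9269  0.9793] pos [ 0.4538 -0.2391  0.1997] w 0.8188296919048685 t 13.15
turn z needed 0.0006475758307196156
full rotvec in tool [-0.0013 -0.0011  0.0006] d after turn [-0.0754  0.0651  0.0497]
```

View pics/wrist5.png

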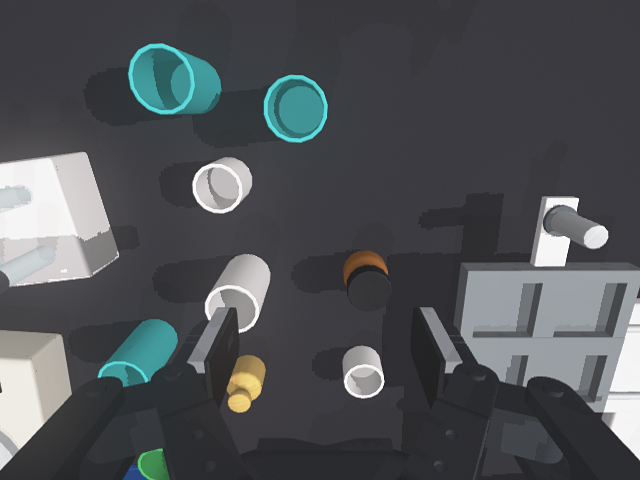

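View pics/side5.png

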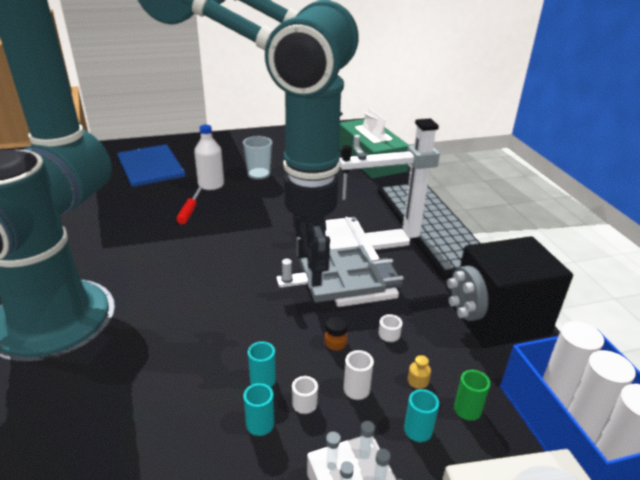

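In the wrist view the beaker is at (238,300): white, outer radius 22 mm, 70 mm high. The teal pair at (165,80) and (296,108), the teal at (140,360) and the green at (150,465) are look-alikes. The mid cup is at (222,186) and the short cup at (364,378). A crop to confirm the beaker, then pick it.

```bash
python3 -c "
import cv2;a=cv2.imread('pics/side5.png')[300:450,220:480];cv2.imwrite('pics/c1.png',cv2.resize(a,None,fx=3,fy=3))"
```

```text
(no output)
```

View pics/c1.png

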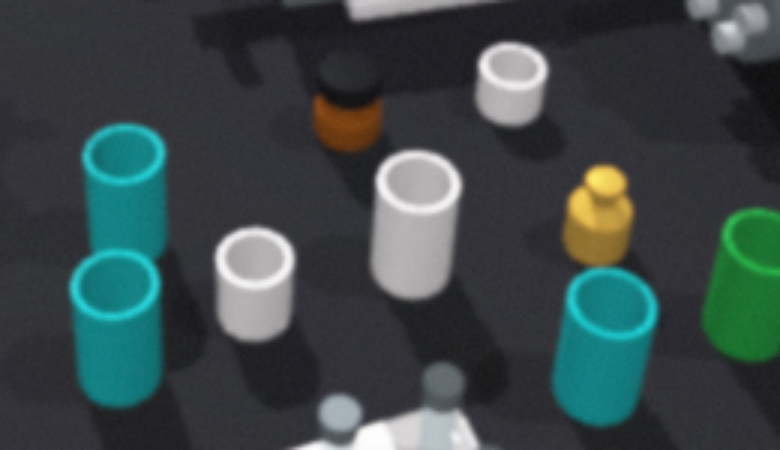

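Request:
arm_command --rows '[{"xyz":[-0.025,0.022,0],"delta_rot":[0,0,0],"gripper":0.07},{"xyz":[-0.025,0.022,0],"delta_rot":[0,0,0],"gripper":0.07},{"xyz":[-0.025,0.022,0],"delta_rot":[0,0,0],"gripper":0.07},{"xyz":[0,0,0.04],"delta_rot":[0,0,0],"gripper":0.07},{"xyz":[0,0,0.04],"delta_rot":[0,0,0],"gripper":0.07},{"xyz":[0,0,0],"delta_rot":[0,0,0],"gripper":0.07},{"xyz":[0,0,0],"delta_rot":[0,0,0],"gripper":0.07}]'

```text
time: 13.85
tool_pos: [0.5178, -0.3153, 0.1197]
tcp_rot: [-2.245, -2.193, 0.001]
wrist_force: [0.9, -0.4, 1.5]
width: 0.817
```

Run:
```python
from h import *
d=snap('wrist','w6.png')
print(rim(d,(.519,-.315),.07))
go([.519,-.3155,.03],88.6)
```

```text
(array([ 0.51931036, -0.31564676]), np.float64(0.020161549678576786), 1532, ((519.8292846679688, -315.4089050292969), 22.123945236206055))
tool d [ 0.0009 -0.0003  0.0916] rows@40mm 2.2912270015851237 psi 88.65699284989637 tilt z [ 0.001  -0.0006 -1.    ] F [ 0.4175 -0.6024  0.4408] pos [ 0.5191 -0.3164  0.1216] w 0.8211227871869358 t 13.9
turn z needed 0.0009947128807865635
full rotvec in tool [0.001  0.0005 0.001 ] d after turn [ 0.0009 -0.0002  0.0916]
```

View pics/w6.png

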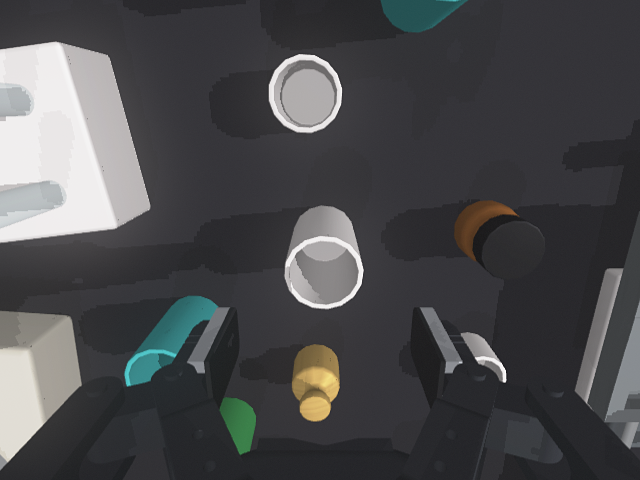

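The white beaker is centred between the pads at (324,270). Descending and gripping it.

Request:
arm_command --rows '[{"xyz":[0.001,0,0.03],"delta_rot":[0,0,0],"gripper":0.07},{"xyz":[0,0,0.03],"delta_rot":[0,0,0],"gripper":0.07},{"xyz":[0,0,0.03],"delta_rot":[0,0,0],"gripper":0.07},{"xyz":[0,0,0],"delta_rot":[0,0,0],"gripper":0.07},{"xyz":[0,0,0],"delta_rot":[0,0,0],"gripper":0.07},{"xyz":[0,0,0],"delta_rot":[0,0,0],"gripper":0},{"xyz":[0,0,0],"delta_rot":[0,0,0],"gripper":0},{"xyz":[0,0,0],"delta_rot":[0,0,0],"gripper":0},{"xyz":[0,0,0],"delta_rot":[0,0,0],"gripper":0},{"xyz":[0,0,0],"delta_rot":[0,0,0],"gripper":0}]' --force 30

```text
time: 14.9
tool_pos: [0.5205, -0.3173, 0.0336]
tcp_rot: [2.245, 2.19, 0.002]
wrist_force: [-0.4, -0.1, 7.3]
width: 0.514
```

Run:
```python
from h import *
go([.6068,-.0188,.20],88.6)
```

```text
tool d [ 0.3001  0.0796 -0.1669] rows@40mm 8.8126089124518 psi 88.57468650829072 tilt z [ 0.0045 -0.0028 -1.    ] F [-0.3569 -0.1077  7.3027] pos [ 0.5205 -0.3173  0.0336] w 0.5140998120496142 t 14.9
turn z needed -0.00044180377550318006
full rotvec in tool [ 0.0046  0.0027 -0.0004] d after turn [ 0.3006  0.0789 -0.1664]
```

Request:
arm_command --rows '[{"xyz":[0,0,-0.02],"delta_rot":[0,0,0],"gripper":0},{"xyz":[0,0,-0.045],"delta_rot":[0,0,0],"gripper":0},{"xyz":[0,0,-0.045],"delta_rot":[0,0,0],"gripper":0},{"xyz":[0.03,0.008,0],"delta_rot":[0,0,0],"gripper":0},{"xyz":[0.03,0.008,0],"delta_rot":[0,0,0],"gripper":0},{"xyz":[0.03,0.008,0],"delta_rot":[0,0,0],"gripper":0},{"xyz":[0.03,0.008,0],"delta_rot":[0,0,0],"gripper":0},{"xyz":[0.03,0.008,0],"delta_rot":[0,0,0],"gripper":0},{"xyz":[0.03,0.008,0],"delta_rot":[0,0,0],"gripper":0},{"xyz":[0.03,0.008,0],"delta_rot":[0,0,0],"gripper":0},{"xyz":[0.03,0.008,0],"delta_rot":[0,0,0],"gripper":0},{"xyz":[0.03,0.008,0],"delta_rot":[0,0,0],"gripper":0}]'

```text
time: 16.1
tool_pos: [0.5975, -0.0466, 0.1413]
tcp_rot: [2.248, 2.193, 0.001]
wrist_force: [0.7, -0.8, -1.1]
width: 0.517
```

Request:
arm_command --rows '[{"xyz":[0.03,0.008,0],"delta_rot":[0,0,0],"gripper":0},{"xyz":[0,0,0],"delta_rot":[0,0,0],"gripper":0},{"xyz":[0,0,0],"delta_rot":[0,0,0],"gripper":0},{"xyz":[0,0,0],"delta_rot":[0,0,0],"gripper":0}]'

```text
time: 16.5
tool_pos: [0.6056, -0.0187, 0.1406]
tcp_rot: [2.249, 2.193, -0.0]
wrist_force: [-0.7, -0.2, -0.6]
width: 0.512
```

Run:
```python
from h import *
d=snap('wrist','w7.png')
go([.6068,-.0188,.079],88.6)
P=xyzmap(d);m=(abs(P[...,0]-.57)<.085)&(abs(P[...,1]+.054)<.085)&(P[...,2]>.05)&(P[...,2]<.06)
print('tray',cv2.minAreaRect((P[m][:,:2]*1000).astype(np.float32)))
print(rim(d,(.607,-.019),bot.read_state()['tool_pos'][2]+.0365))
```

```text
tool d [0.0001 0.0012 0.0615] rows@40mm 1.5384911159912822 psi 88.53013802606779 tilt z [ 0.0001 -0.0003 -1.    ] F [-0.5266 -0.3106 -0.5073] pos [ 0.6055 -0.0189  0.1405] w 0.5136263598979792 t 16.55
turn z needed -0.0012193214670594976
full rotvec in tool [ 0.0001  0.0003 -0.0012] d after turn [0.0001 0.0013 0.0615]
tray ((571.8109130859375, -53.26805877685547), (144.6417694091797, 144.7760467529297), 88.67119598388672)
(array([ 0.6033, -0.0185]), np.float64(0.02224675194856361), 6939, ((599.775146484375, -18.666168212890625), 39.254669189453125))
```

View pics/w7.png

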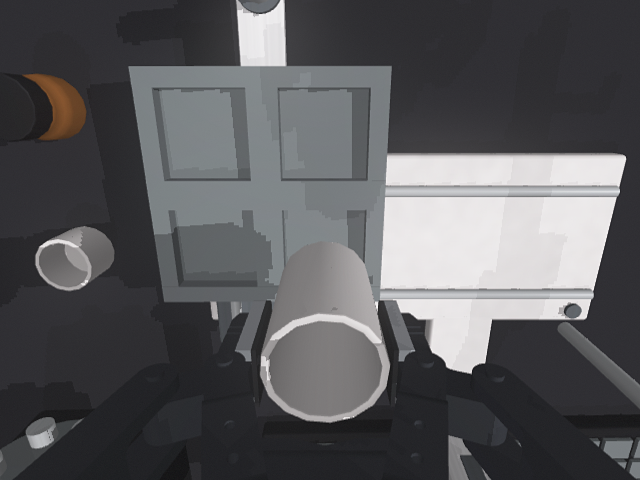

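Request:
arm_command --rows '[{"xyz":[0,0.0025,0.015],"delta_rot":[0,0,0],"gripper":0},{"xyz":[0,0,0.015],"delta_rot":[0,0,0],"gripper":0},{"xyz":[0,0,0.015],"delta_rot":[0,0,0],"gripper":0},{"xyz":[0,0,0.01],"delta_rot":[0,0,0],"gripper":0},{"xyz":[0,0,0.003],"delta_rot":[0,0,0],"gripper":0},{"xyz":[0,0,0],"delta_rot":[0,0,0],"gripper":0},{"xyz":[0,0,0],"delta_rot":[0,0,0],"gripper":0}]'

```text
time: 17.25
tool_pos: [0.6087, -0.0181, 0.0826]
tcp_rot: [2.248, 2.193, 0.001]
wrist_force: [-0.4, -0.8, -0.5]
width: 0.515
```

Request:
arm_command --rows '[{"xyz":[0,0,0.0015],"delta_rot":[0,0,0],"gripper":0},{"xyz":[0,0,0.001],"delta_rot":[0,0,0],"gripper":0},{"xyz":[0,0,0],"delta_rot":[0,0,0],"gripper":0}]'

```text
time: 17.55
tool_pos: [0.6085, -0.018, 0.0801]
tcp_rot: [2.248, 2.194, 0.001]
wrist_force: [0.2, -0.2, -0.6]
width: 0.518
```

Request:
arm_command --rows '[{"xyz":[-0.001,-0.001,0.001],"delta_rot":[0,0,0],"gripper":0},{"xyz":[0,0,0.0005],"delta_rot":[0,0,0],"gripper":0},{"xyz":[0,0,0],"delta_rot":[0,0,0],"gripper":0}]'

```text
time: 17.85
tool_pos: [0.6073, -0.0191, 0.0786]
tcp_rot: [2.249, 2.194, 0.0]
wrist_force: [-0.7, 0.5, 1.9]
width: 0.514
```

Request:
arm_command --rows '[{"xyz":[0,0,0.001],"delta_rot":[0,0,0],"gripper":0},{"xyz":[0,0,0],"delta_rot":[0,0,0],"gripper":0}]'

```text
time: 18.05
tool_pos: [0.6082, -0.0192, 0.0785]
tcp_rot: [2.248, 2.193, 0.002]
wrist_force: [-0.7, 0.8, 6.0]
width: 0.515
```

Seated: contact force 6 N at the expected height. I release to 55 mm and rise.

Request:
arm_command --rows '[{"xyz":[0,0,-0.001],"delta_rot":[0,0,0],"gripper":0.055},{"xyz":[0,0,0],"delta_rot":[0,0,0],"gripper":0.055},{"xyz":[0,0,0],"delta_rot":[0,0,0],"gripper":0.055},{"xyz":[0,0,-0.01],"delta_rot":[0,0,0],"gripper":0.055},{"xyz":[0,0,-0.03],"delta_rot":[0,0,0],"gripper":0.055},{"xyz":[0,0,-0.04],"delta_rot":[0,0,0],"gripper":0.065},{"xyz":[-0.04,0,-0.02],"delta_rot":[0,0,0],"gripper":0.065},{"xyz":[-0.04,0,0],"delta_rot":[0,0,0],"gripper":0.065},{"xyz":[-0.04,0,0],"delta_rot":[0,0,0],"gripper":0.065},{"xyz":[-0.04,0,0],"delta_rot":[0,0,0],"gripper":0.065},{"xyz":[0,0,0],"delta_rot":[0,0,0],"gripper":0.065},{"xyz":[0,0,0],"delta_rot":[0,0,0],"gripper":0.065}]'

```text
time: 19.25
tool_pos: [0.6031, -0.1799, 0.1787]
tcp_rot: [-2.251, -2.191, -0.001]
wrist_force: [0.8, 0.0, -0.9]
width: 0.761
```

Run:
```python
from h import *
np.set_printoptions(precision=4,suppress=True)
d=snap('wrist','w8.png')
print('beaker',rim(d,(.608,-.019),.115))
r=rim(d,(.62,-.205),.032,r=.07);print('short',r)
go([r[3][0][0]/1000,r[3][0][1]/1000,.014],88.6)
```

```text
beaker (array([ 0.6071, -0.0198]), np.float64(0.020225999976247324), 1827, ((606.7667846679688, -18.795433044433594), 22.779273986816406))
short (array([ 0.6669, -0.1922]), np.float64(0.018300429146398976), 612, ((667.3519897460938, -192.0777130126953), 20.1490478515625))
tool d [-0.0116  0.0645  0.1646] rows@40mm 4.428092306294406 psi 88.52351380496296 tilt z [ 0.0001  0.0006 -1.    ] F [-0.3322 -0.0212  0.3364] pos [ 0.6032 -0.1789  0.1786] w 0.758288800415779 t 19.3
turn z needed -0.0013349359357188728
full rotvec in tool [ 0.0001 -0.0006 -0.0013] d after turn [-0.0116  0.0645  0.1646]
```

View pics/w8.png

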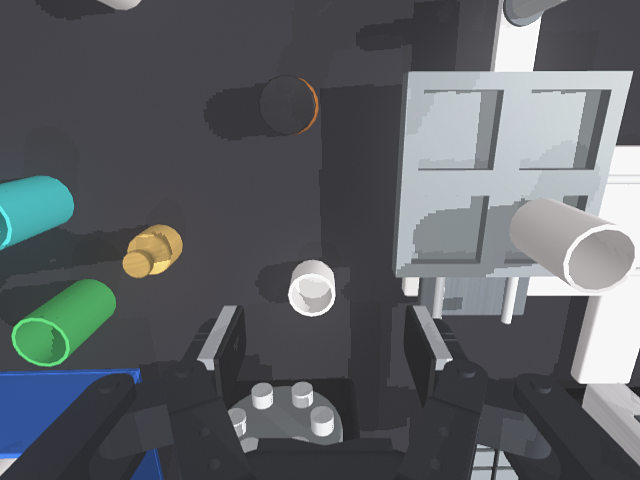

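The short cup at (312,288) has been knocked about 46 mm, to (.667,-.192), and is still upright. I check clearance to the black device behind it.

Run:
```python
from h import *
np.set_printoptions(precision=4,suppress=True)
for n in('top','side'):
    d=snap(n);P=xyzmap(d)
    for z0,z1 in((.01,.05),(.05,.09),(.09,.13),(.13,.17),(.17,.3)):
        m=(P[...,0]>.69)&(P[...,0]<.95)&(abs(P[...,1]+.2)<.09)&(P[...,2]>z0)&(P[...,2]<z1)
        if m.sum():print(n,z0,m.sum(),np.percentile(P[m],1,0),np.percentile(P[m],99,0))
```

```text
top 0.01 11 [ 0.7745 -0.2835  0.0104] [ 0.9147 -0.1539  0.0381]
top 0.05 17 [ 0.7739 -0.2837  0.0545] [ 0.8712 -0.154   0.0877]
top 0.09 29 [ 0.7732 -0.2833  0.0903] [ 0.9168 -0.154   0.128 ]
top 0.13 2712 [ 0.7796 -0.2826  0.142 ] [ 0.9193 -0.1556  0.1551]
side 0.01 1366 [ 0.7554 -0.2877  0.0104] [ 0.92   -0.2105  0.0496]
side 0.05 1897 [ 0.7429 -0.2875  0.0505] [ 0.9193 -0.1833  0.0898]
side 0.09 2278 [ 0.7432 -0.2875  0.0903] [ 0.9192 -0.1664  0.1296]
side 0.13 4460 [ 0.7593 -0.2868  0.1305] [ 0.9207 -0.1612  0.1521]
```

Request:
arm_command --rows '[{"xyz":[-0.006,0.032,0],"delta_rot":[0,0,-0.001],"gripper":0.065},{"xyz":[-0.0055,0.0325,0],"delta_rot":[0,0,0],"gripper":0.065},{"xyz":[0,0,0.04],"delta_rot":[0,0,0],"gripper":0.065},{"xyz":[0,0,0.04],"delta_rot":[0,0,0],"gripper":0.065},{"xyz":[0,0,0.03],"delta_rot":[0,0,0],"gripper":0.065},{"xyz":[0,0,0],"delta_rot":[0,0,0],"gripper":0.065},{"xyz":[0,0,0],"delta_rot":[0,0,0],"gripper":0.065}]'

```text
time: 20.1
tool_pos: [0.6673, -0.1908, 0.068]
tcp_rot: [-2.245, -2.196, 0.001]
wrist_force: [0.3, -0.1, 0.6]
width: 0.754
```

Run:
```python
from h import *
d=snap('wrist','w9.png')
r=rim(d,(.667,-.192),.032,r=.05);print('short',r)
go([r[3][0][0]/1000,r[3][0][1]/1000,.015],88.6)
```

```text
short (array([ 0.66712017, -0.19244094]), np.float64(0.01820848758014117), 1600, ((667.5889282226562, -192.3531036376953), 20.06182098388672))
tool d [-0.0009 -0.0012  0.0549] rows@40mm 1.3741876529685433 psi 88.7059849302866 tilt z [ 0.002  -0.0006 -1.    ] F [0.2803 0.8855 1.594 ] pos [ 0.6687 -0.1915  0.0699] w 0.7611973035181373 t 20.15
turn z needed 0.001849785990998054
full rotvec in tool [0.002  0.0005 0.0019] d after turn [-0.0009 -0.0011  0.0549]
```

Request:
arm_command --rows '[{"xyz":[-0.001,-0.001,0.025],"delta_rot":[0,0,0],"gripper":0.065},{"xyz":[0,0,0.02],"delta_rot":[0,0,0],"gripper":0.065},{"xyz":[0,0,0.009],"delta_rot":[0,0,0],"gripper":0.065},{"xyz":[0,0,0],"delta_rot":[0,0,0],"gripper":0.065},{"xyz":[0,0,0],"delta_rot":[0,0,0],"gripper":0.065},{"xyz":[0,0,0],"delta_rot":[0,0,0],"gripper":0},{"xyz":[0,0,0],"delta_rot":[0,0,0],"gripper":0},{"xyz":[0,0,0],"delta_rot":[0,0,0],"gripper":0},{"xyz":[0,0,0],"delta_rot":[0,0,0],"gripper":0},{"xyz":[0,0,0],"delta_rot":[0,0,0],"gripper":0}]'

```text
time: 21.15
tool_pos: [0.6679, -0.1935, 0.0164]
tcp_rot: [2.246, 2.193, 0.002]
wrist_force: [-0.6, -0.2, 5.3]
width: 0.457
```

Run:
```python
from h import *
go([.5376,-.0175,.14],88.6)
```

```text
tool d [ 0.1728 -0.1341 -0.1242] rows@40mm 6.286661998116124 psi 88.63446703896851 tilt z [ 0.003  -0.0009 -1.    ] F [-0.6154 -0.1908  5.2861] pos [ 0.6679 -0.1935  0.0164] w 0.4566680113900796 t 21.15
turn z needed 0.0006015633134137666
full rotvec in tool [0.003  0.0009 0.0006] d after turn [ 0.1728 -0.1345 -0.1236]
```

Request:
arm_command --rows '[{"xyz":[0,0,-0.02],"delta_rot":[0,0,0],"gripper":0},{"xyz":[0,0,-0.045],"delta_rot":[0,0,0],"gripper":0},{"xyz":[0,0,-0.045],"delta_rot":[0,0,0],"gripper":0},{"xyz":[0,0,-0.01],"delta_rot":[0,0,0],"gripper":0},{"xyz":[0.027,-0.022,0],"delta_rot":[0,0,0],"gripper":0},{"xyz":[0.029,-0.0225,0],"delta_rot":[0,0,0],"gripper":0},{"xyz":[0.029,-0.0225,0],"delta_rot":[0,0,0],"gripper":0},{"xyz":[0.029,-0.0225,0],"delta_rot":[0,0,0],"gripper":0},{"xyz":[0.029,-0.0225,0],"delta_rot":[0,0,0],"gripper":0},{"xyz":[0.029,-0.0225,0],"delta_rot":[0,0,0],"gripper":0},{"xyz":[0,0,0],"delta_rot":[0,0,0],"gripper":0},{"xyz":[0,0,0],"delta_rot":[0,0,0],"gripper":0}]'

```text
time: 22.35
tool_pos: [0.5357, -0.0174, 0.1341]
tcp_rot: [2.246, 2.196, -0.0]
wrist_force: [0.8, -0.5, -0.8]
width: 0.459
```

Run:
```python
from h import *
d=snap('wrist','w10.png')
go([.5376,-.0175,.0615],88.6)
```

```text
tool d [0.0006 0.0011 0.0728] rows@40mm 1.8212269848498264 psi 88.67253442939179 tilt z [ 0.0007 -0.0004 -1.    ] F [ 0.0929 -0.5008 -0.6406] pos [ 0.5364 -0.018   0.1343] w 0.45899696392431766 t 22.4
turn z needed 0.0012659646139421277
full rotvec in tool [0.0007 0.0004 0.0013] d after turn [0.0006 0.0012 0.0728]
```

View pics/w10.png

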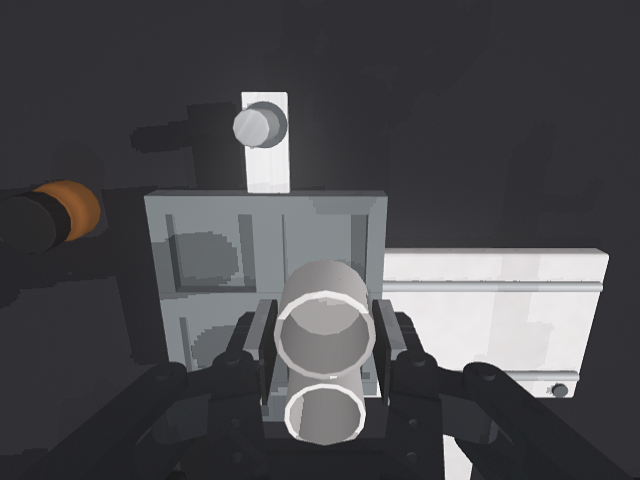

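Request:
arm_command --rows '[{"xyz":[0.0005,0.001,0.018],"delta_rot":[0,0,0],"gripper":0},{"xyz":[0,0,0.018],"delta_rot":[0,0,0],"gripper":0},{"xyz":[0,0,0.018],"delta_rot":[0,0,0],"gripper":0},{"xyz":[0,0,0.01],"delta_rot":[0,0,0],"gripper":0},{"xyz":[0,0,0.004],"delta_rot":[0,0,0],"gripper":0},{"xyz":[0,0,0.001],"delta_rot":[0,0,0],"gripper":0},{"xyz":[0,0,0],"delta_rot":[0,0,0],"gripper":0},{"xyz":[0,0,0],"delta_rot":[0,0,0],"gripper":0}]'

```text
time: 23.2
tool_pos: [0.538, -0.0176, 0.0662]
tcp_rot: [2.247, 2.194, 0.002]
wrist_force: [-0.0, 0.3, -0.4]
width: 0.457
```

Request:
arm_command --rows '[{"xyz":[0,0,0.001],"delta_rot":[0,0,0],"gripper":0},{"xyz":[0,0,0.001],"delta_rot":[0,0,0],"gripper":0},{"xyz":[0,0,0],"delta_rot":[0,0,0],"gripper":0}]'

```text
time: 23.5
tool_pos: [0.5371, -0.0174, 0.0634]
tcp_rot: [2.247, 2.195, 0.0]
wrist_force: [-0.5, -0.4, -0.3]
width: 0.459
```

Request:
arm_command --rows '[{"xyz":[0,0,0.001],"delta_rot":[0,0,0],"gripper":0},{"xyz":[0,0,0.001],"delta_rot":[0,0,0],"gripper":0},{"xyz":[0,0,0],"delta_rot":[0,0,0],"gripper":0}]'

```text
time: 23.8
tool_pos: [0.5371, -0.0174, 0.0613]
tcp_rot: [-2.248, -2.195, 0.0]
wrist_force: [-0.1, 0.8, 0.9]
width: 0.457
```

Request:
arm_command --rows '[{"xyz":[0,0,0.001],"delta_rot":[0,0,0],"gripper":0},{"xyz":[0,0,0],"delta_rot":[0,0,0],"gripper":0}]'

```text
time: 24.0
tool_pos: [0.5379, -0.0174, 0.0612]
tcp_rot: [2.247, 2.194, 0.002]
wrist_force: [-0.9, 0.3, 4.7]
width: 0.458
```

Seated. Releasing it, then on to the mid cup.

Request:
arm_command --rows '[{"xyz":[0,0,-0.001],"delta_rot":[0,0,0],"gripper":0.052},{"xyz":[0,0,0],"delta_rot":[0,0,0],"gripper":0.052},{"xyz":[0,0,0],"delta_rot":[0,0,0],"gripper":0.052},{"xyz":[0,0,-0.01],"delta_rot":[0,0,0],"gripper":0.052},{"xyz":[0,0,-0.03],"delta_rot":[0,0,0],"gripper":0.052},{"xyz":[0,0,-0.04],"delta_rot":[0,0,0],"gripper":0.065},{"xyz":[-0.04,0,-0.04],"delta_rot":[0,0,0],"gripper":0.065},{"xyz":[-0.04,-0.015,0],"delta_rot":[0,0,0],"gripper":0.065},{"xyz":[-0.04,-0.02,0],"delta_rot":[0,0,0],"gripper":0.065},{"xyz":[-0.04,-0.02,0],"delta_rot":[0,0,0],"gripper":0.065},{"xyz":[0,0,0],"delta_rot":[0,0,0],"gripper":0.065},{"xyz":[0,0,0],"delta_rot":[0,0,0],"gripper":0.065}]'

```text
time: 25.2
tool_pos: [0.4781, -0.1723, 0.1773]
tcp_rot: [2.25, 2.191, 0.001]
wrist_force: [0.8, 0.6, 0.4]
width: 0.762
```

Run:
```python
from h import *
d=snap('wrist','w11.png')
print('short',rim(d,(.537,-.0175),.077,r=.03)); print('beaker',rim(d,(.607,-.019),.115))
r=rim(d,(.4265,-.323),.044,r=.045);print('mid',r)
go([r[3][0][0]/1000,r[3][0][1]/1000,.07],88.6)
```

```text
short (array([ 0.5370342 , -0.01791333]), np.float64(0.018251514982290055), 1027, ((537.512451171875, -17.675432205200195), 20.483549118041992))
beaker None
mid (array([ 0.42676547, -0.32244745]), np.float64(0.018275137616515728), 983, ((426.8373718261719, -322.7782897949219), 20.28356170654297))
tool d [-0.1526 -0.048   0.1071] rows@40mm 4.811997019742299 psi 88.56476059816154 tilt z [ 0.0009  0.0002 -1.    ] F [0.1798 0.255  0.6776] pos [ 0.4786 -0.1715  0.1772] w 0.7586495117984035 t 25.25
turn z needed -0.0006150435885143857
full rotvec in tool [ 0.0009 -0.0003 -0.0006] d after turn [-0.1525 -0.048   0.1072]
```

View pics/w11.png

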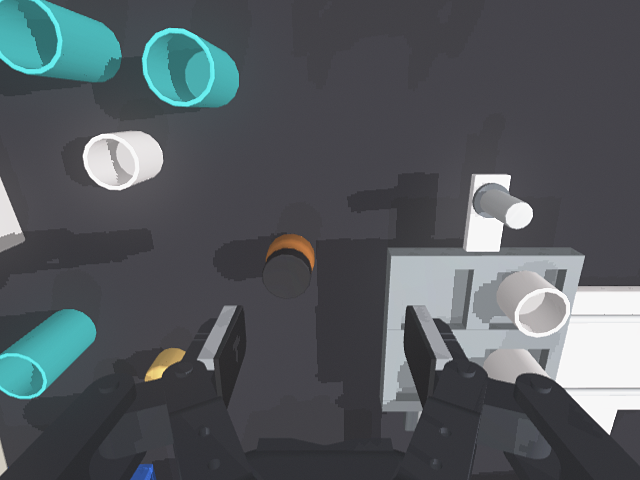

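Request:
arm_command --rows '[{"xyz":[-0.038,-0.012,0],"delta_rot":[0,0,0],"gripper":0.065},{"xyz":[-0.038,-0.012,0],"delta_rot":[0,0,0],"gripper":0.065},{"xyz":[-0.038,-0.012,0],"delta_rot":[0,0,0],"gripper":0.065},{"xyz":[-0.0385,-0.012,0],"delta_rot":[0,0,0],"gripper":0.065},{"xyz":[0,0,0.04],"delta_rot":[0,0,0],"gripper":0.065},{"xyz":[0,0,0.04],"delta_rot":[0,0,0],"gripper":0.065},{"xyz":[0,0,0.015],"delta_rot":[0,0,0],"gripper":0.065},{"xyz":[0,0,0],"delta_rot":[0,0,0],"gripper":0.065},{"xyz":[0,0,0],"delta_rot":[0,0,0],"gripper":0.065}]'

```text
time: 26.15
tool_pos: [0.428, -0.3224, 0.0826]
tcp_rot: [2.245, 2.196, 0.0]
wrist_force: [0.2, -0.6, 0.8]
width: 0.761
```

Run:
```python
from h import *
d=snap('wrist','w12.png')
r=rim(d,(.4265,-.323),.044,r=.045);print('mid',r)
go([r[3][0][0]/1000,r[3][0][1]/1000,.018],88.6)
```

```text
mid (array([ 0.42624681, -0.3234026 ]), np.float64(0.018205312937150032), 1585, ((426.8341979980469, -323.3514709472656), 20.05634117126465))
tool d [-0.0002 -0.0019  0.0655] rows@40mm 1.6381921875999759 psi 88.71912648903728 tilt z [ 0.0023 -0.0019 -1.    ] F [ 0.0214 -0.2085  1.5265] pos [ 0.4286 -0.3231  0.0835] w 0.7590944122397811 t 26.2
turn z needed 0.0020791494600416183
full rotvec in tool [0.0023 0.0018 0.0021] d after turn [-0.0003 -0.0017  0.0655]
```

View pics/w12.png

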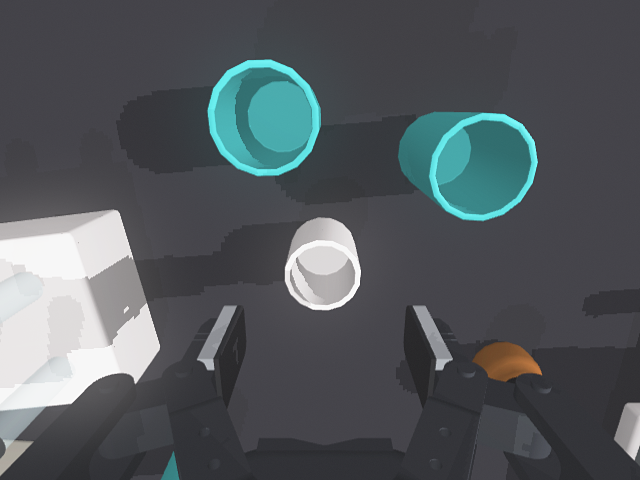

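The mid cup at (323,272) is between the pads. Gripping it.

Request:
arm_command --rows '[{"xyz":[0,-0.001,0.03],"delta_rot":[0,0,0],"gripper":0.065},{"xyz":[0,0,0.025],"delta_rot":[0,0,0],"gripper":0.065},{"xyz":[0,0,0.01],"delta_rot":[0,0,0],"gripper":0.065},{"xyz":[0,0,0],"delta_rot":[0,0,0],"gripper":0.065},{"xyz":[0,0,0],"delta_rot":[0,0,0],"gripper":0.065},{"xyz":[0,0,0],"delta_rot":[0,0,0],"gripper":0},{"xyz":[0,0,0],"delta_rot":[0,0,0],"gripper":0},{"xyz":[0,0,0],"delta_rot":[0,0,0],"gripper":0},{"xyz":[0,0,0],"delta_rot":[0,0,0],"gripper":0},{"xyz":[0,0,0],"delta_rot":[0,0,0],"gripper":0}]'

```text
time: 27.2
tool_pos: [0.4271, -0.3238, 0.0184]
tcp_rot: [2.246, 2.193, 0.001]
wrist_force: [-1.4, 0.4, 6.2]
width: 0.454
```

Run:
```python
from h import *
go([.536,-.0875,.15],88.6)
```

```text
tool d [ 0.2385  0.1036 -0.1318] rows@40mm 7.288833486778599 psi 88.63072922235953 tilt z [ 0.0025 -0.002  -1.    ] F [-1.4024  0.3795  6.2476] pos [ 0.4271 -0.3238  0.0184] w 0.4540201433858374 t 27.2
turn z needed 0.0005363261067512504
full rotvec in tool [0.0025 0.0019 0.0005] d after turn [ 0.2389  0.1031 -0.1316]
```

Request:
arm_command --rows '[{"xyz":[0,0,-0.03],"delta_rot":[0,0,0],"gripper":0},{"xyz":[0,0,-0.045],"delta_rot":[0,0,0],"gripper":0},{"xyz":[0,0,-0.045],"delta_rot":[0,0,0],"gripper":0},{"xyz":[0.03,0.013,0],"delta_rot":[0,0,0],"gripper":0},{"xyz":[0.035,0.015,0],"delta_rot":[0,0,0],"gripper":0},{"xyz":[0.035,0.015,0],"delta_rot":[0,0,0],"gripper":0},{"xyz":[0.035,0.015,0],"delta_rot":[0,0,0],"gripper":0},{"xyz":[0.035,0.015,0],"delta_rot":[0,0,0],"gripper":0},{"xyz":[0.035,0.015,0],"delta_rot":[0,0,0],"gripper":0},{"xyz":[0.034,0.015,0],"delta_rot":[0,0,0],"gripper":0},{"xyz":[0,0,0],"delta_rot":[0,0,0],"gripper":0},{"xyz":[0,0,0],"delta_rot":[0,0,0],"gripper":0}]'

```text
time: 28.4
tool_pos: [0.5344, -0.0856, 0.1367]
tcp_rot: [2.245, 2.197, -0.001]
wrist_force: [-0.6, -0.7, -0.1]
width: 0.453
```

Run:
```python
from h import *
d=snap('wrist','w13.png')
go([.536,-.0875,.0634],88.6)
P=xyzmap(d);m=(abs(P[...,0]-.57)<.085)&(abs(P[...,1]+.054)<.085)&(P[...,2]>.05)&(P[...,2]<.06)
print('tray',cv2.minAreaRect((P[m][:,:2]*1000).astype(np.float32)))
```

```text
tool d [-0.0011  0.0019  0.0732] rows@40mm 1.8303231946447938 psi 88.68333497277105 tilt z [-0.0005 -0.0004 -1.    ] F [-0.0836 -0.3341 -0.6524] pos [ 0.5341 -0.0864  0.1366] w 0.4546700748789137 t 28.45
turn z needed 0.0014544696569147586
full rotvec in tool [-0.0005  0.0004  0.0015] d after turn [-0.0011  0.0019  0.0732]
tray ((573.0537109375, -52.87328338623047), (144.62257385253906, 144.67242431640625), 88.64871978759766)
```

View pics/w13.png

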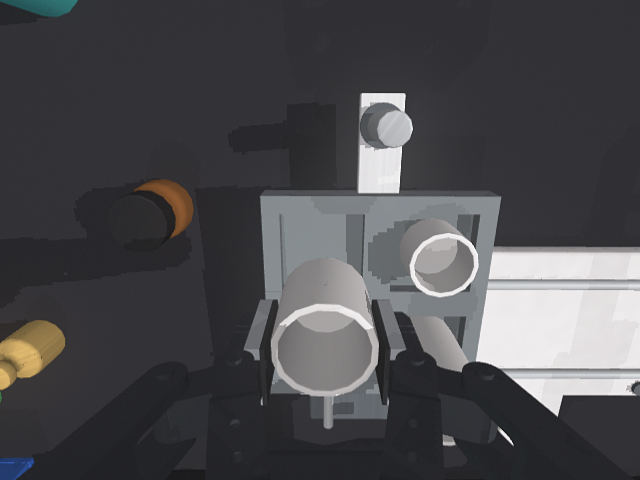

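Request:
arm_command --rows '[{"xyz":[-0.001,0.0025,0.018],"delta_rot":[0,0,0],"gripper":0},{"xyz":[0,0,0.018],"delta_rot":[0,0,0],"gripper":0},{"xyz":[0,0,0.018],"delta_rot":[0,0,0],"gripper":0},{"xyz":[0,0,0.01],"delta_rot":[0,0,0],"gripper":0},{"xyz":[0,0,0.004],"delta_rot":[0,0,0],"gripper":0},{"xyz":[0,0,0.002],"delta_rot":[0,0,0],"gripper":0},{"xyz":[0,0,0],"delta_rot":[0,0,0],"gripper":0},{"xyz":[0,0,0],"delta_rot":[0,0,0],"gripper":0}]'

```text
time: 29.25
tool_pos: [0.5376, -0.0876, 0.0675]
tcp_rot: [2.247, 2.194, 0.001]
wrist_force: [-0.0, 0.2, -0.4]
width: 0.451
```

Request:
arm_command --rows '[{"xyz":[0,0,0.001],"delta_rot":[0,0,0],"gripper":0},{"xyz":[0,0,0.001],"delta_rot":[0,0,0],"gripper":0},{"xyz":[0,0,0],"delta_rot":[0,0,0],"gripper":0}]'

```text
time: 29.55
tool_pos: [0.537, -0.0872, 0.0647]
tcp_rot: [2.247, 2.195, 0.0]
wrist_force: [-0.4, -0.7, -1.7]
width: 0.452
```

Request:
arm_command --rows '[{"xyz":[0,0,0.001],"delta_rot":[0,0,0],"gripper":0},{"xyz":[0,0,0],"delta_rot":[0,0,0],"gripper":0}]'

```text
time: 29.75
tool_pos: [0.5368, -0.0872, 0.0635]
tcp_rot: [-2.247, -2.195, 0.0]
wrist_force: [-0.3, 0.6, -0.0]
width: 0.451
```

Request:
arm_command --rows '[{"xyz":[0,0,0.001],"delta_rot":[0,0,0],"gripper":0},{"xyz":[0,0,0],"delta_rot":[0,0,0],"gripper":0}]'

```text
time: 29.95
tool_pos: [0.5374, -0.0873, 0.0634]
tcp_rot: [2.247, 2.194, 0.001]
wrist_force: [-1.9, 1.9, 5.1]
width: 0.454
```

Request:
arm_command --rows '[{"xyz":[0,0,-0.001],"delta_rot":[0,0,0],"gripper":0.052},{"xyz":[0,0,0],"delta_rot":[0,0,0],"gripper":0.052},{"xyz":[0,0,0],"delta_rot":[0,0,0],"gripper":0.052},{"xyz":[0,0,-0.01],"delta_rot":[0,0,0],"gripper":0.052},{"xyz":[0,0,-0.03],"delta_rot":[0,0,0],"gripper":0.052},{"xyz":[0,0,-0.04],"delta_rot":[0,0,0],"gripper":0.055},{"xyz":[0,-0.03,-0.03],"delta_rot":[0,0,0],"gripper":0.055},{"xyz":[0.01,-0.04,0],"delta_rot":[0,0,0],"gripper":0.055},{"xyz":[0.02,-0.005,0],"delta_rot":[0,0,0],"gripper":0.055},{"xyz":[0,0,0],"delta_rot":[0,0,0],"gripper":0.055},{"xyz":[0,0,0],"delta_rot":[0,0,0],"gripper":0.055}]'

```text
time: 31.05
tool_pos: [0.4631, -0.0556, 0.1744]
tcp_rot: [2.245, 2.195, 0.001]
wrist_force: [0.3, -0.7, -0.1]
width: 0.644
```

Run:
```python
from h import *
d=snap('wrist','w14.png');snap('side','s14.png')
print('short',rim(d,(.537,-.0175),.077,r=.03)); print('beaker',rim(d,(.607,-.019),.115,r=.03));print('mid',rim(d,(.537,-.087),.089,r=.03))
P=xyzmap(d);m=(abs(P[...,0]-.57)<.085)&(abs(P[...,1]+.054)<.085)&(P[...,2]>.05)&(P[...,2]<.06)
print('tray',cv2.minAreaRect((P[m][:,:2]*1000).astype(np.float32)))
m=(abs(P[...,0]-.46)<.03)&(abs(P[...,1]+.05)<.04)&(P[...,2]>.085)&(P[...,2]<.1)
print('post',cv2.minEnclosingCircle((P[m][:,:2]*1000).astype(np.float32)))
go([.4595,-.0505,.061],88.6)
```

```text
short (array([ 0.53751781, -0.01740036]), np.float64(0.01819952381027207), 601, ((538.5164794921875, -16.88552474975586), 20.491268157958984))
beaker (array([ 0.6046755 , -0.01944075]), np.float64(0.017356310658855838), 336, ((593.6393432617188, -20.802654266357422), 15.226726531982422))
mid (array([ 0.53648568, -0.086691  ]), np.float64(0.018254985581548394), 845, ((536.9639282226562, -86.66200256347656), 20.329030990600586))
tray ((573.888427734375, -53.16448974609375), (144.35694885253906, 146.31898498535156), 88.61788940429688)
post ((461.58087158203125, -50.21138000488281), 9.056684494018555)
tool d [ 0.0055 -0.0041  0.113 ] rows@40mm 2.8305322473654924 psi 88.64835742353712 tilt z [ 0.0008 -0.0005 -1.    ] F [-0.3293 -0.5931  0.3074] pos [ 0.4634 -0.056   0.174 ] w 0.6449469218604432 t 31.15
turn z needed 0.0008439962585042871
full rotvec in tool [0.0008 0.0005 0.0008] d after turn [ 0.0054 -0.0041  0.113 ]
```

View pics/w14.png

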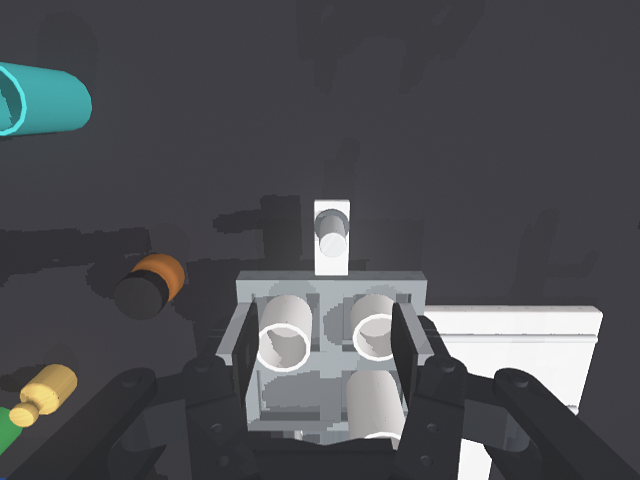

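View pics/s14.png

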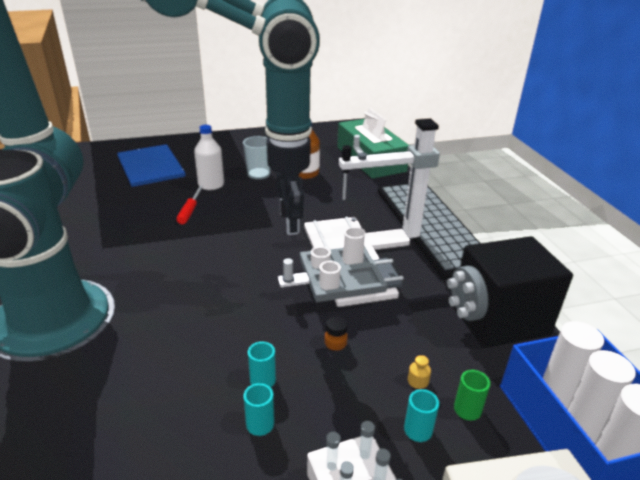

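Short, mid and beaker all stand in their nests: rims at .077, .089 and .115. Now I grip the post.

Request:
arm_command --rows '[{"xyz":[0.0055,-0.003,0.04],"delta_rot":[0,0,0],"gripper":0.055},{"xyz":[0,0,0.04],"delta_rot":[0,0,0],"gripper":0.055},{"xyz":[0,0,0.025],"delta_rot":[0,0,0],"gripper":0.055},{"xyz":[0,0,0.007],"delta_rot":[0,0,0],"gripper":0.055},{"xyz":[0,0,0],"delta_rot":[0,0,0],"gripper":0.055},{"xyz":[0,0,0],"delta_rot":[0,0,0],"gripper":0.055},{"xyz":[0,0,0],"delta_rot":[0,0,0],"gripper":0},{"xyz":[0,0,0],"delta_rot":[0,0,0],"gripper":0},{"xyz":[0,0,0],"delta_rot":[0,0,0],"gripper":0},{"xyz":[0,0,0],"delta_rot":[0,0,0],"gripper":0},{"xyz":[0,0,0],"delta_rot":[0,0,0],"gripper":0}]'

```text
time: 32.25
tool_pos: [0.4609, -0.0501, 0.0629]
tcp_rot: [2.246, 2.194, 0.002]
wrist_force: [-0.2, -1.4, 6.5]
width: 0.2
```

Run:
```python
from h import *
s=bot.read_state();p=s['tool_pos']
go([p[0]+.0813,p[1]+.1075,p[2]],88.6)
d=snap('top');print('short',rim(d,(.537,-.0175),.077,r=.03),'mid',rim(d,(.537,-.087),.089,r=.03))
```

```text
tool d [0.1094 0.0787 0.0001] rows@40mm 3.369527043963292 psi 88.64228727638756 tilt z [ 0.0023 -0.0005 -1.    ] F [-0.1833 -1.3995  6.4797] pos [ 0.4609 -0.0501  0.0629] w 0.1999835345834329 t 32.25
turn z needed 0.0007380522046638305
full rotvec in tool [0.0023 0.0004 0.0007] d after turn [0.1095 0.0786 0.    ]
short None mid None
```

Request:
arm_command --rows '[{"xyz":[0.003,0.0022,0],"delta_rot":[0,0,0],"gripper":0},{"xyz":[0.006,0.0043,0],"delta_rot":[0,0,0],"gripper":0},{"xyz":[0.01,0.0072,0],"delta_rot":[0,0,0],"gripper":0},{"xyz":[0.011,0.0079,0],"delta_rot":[0,0,0],"gripper":0},{"xyz":[0.011,0.0079,0],"delta_rot":[0,0,0],"gripper":0},{"xyz":[0.011,0.0079,0],"delta_rot":[0,0,0],"gripper":0},{"xyz":[0.011,0.0079,0],"delta_rot":[0,0,0],"gripper":0},{"xyz":[0.011,0.0079,0],"delta_rot":[0,0,0],"gripper":0},{"xyz":[0.011,0.0079,0],"delta_rot":[0,0,0],"gripper":0},{"xyz":[0.01,0.0072,0],"delta_rot":[0,0,0],"gripper":0},{"xyz":[0.008,0.0058,0],"delta_rot":[0,0,0],"gripper":0},{"xyz":[0.004,0.003,0],"delta_rot":[0,0,0],"gripper":0}]'

```text
time: 33.5
tool_pos: [0.5407, 0.0556, 0.063]
tcp_rot: [2.246, 2.195, 0.002]
wrist_force: [-1.5, -1.9, 8.1]
width: 0.194
```

Request:
arm_command --rows '[{"xyz":[0.002,0.0015,0],"delta_rot":[0,0,0],"gripper":0},{"xyz":[0,0,0],"delta_rot":[0,0,0],"gripper":0},{"xyz":[0,0,0],"delta_rot":[0,0,0],"gripper":0}]'

```text
time: 33.8
tool_pos: [0.5424, 0.0576, 0.0631]
tcp_rot: [2.246, 2.194, 0.004]
wrist_force: [1.0, 1.0, 5.2]
width: 0.2
```

Run:
```python
from h import *
go([.4609+.0813,-.0501+.1075,.0629],88.6)
for n in('wrist','side'):
    d=snap(n,n+'15.png');print('short',rim(d,(.6188,.09),.077,r=.03))
    P=xyzmap(d);m=(np.hypot(P[...,0]-.618,P[...,1]-.09)<.02)&(P[...,2]>.13)&(P[...,2]<.2)
    if m.sum():print('needle',P[m].mean(0),P[m].min(0),P[m].max(0),m.sum())
```

```text
tool d [-0.0002 -0.0002  0.0002] rows@40mm 0.008118837986007096 psi 88.65145090483311 tilt z [ 0.0029  0.0005 -1.    ] F [0.9512 0.9632 5.2158] pos [0.5424 0.0576 0.0631] w 0.19990871849900768 t 33.8
turn z needed 0.0008979876924681829
full rotvec in tool [ 0.0029 -0.0006  0.0009] d after turn [-0.0002 -0.0002  0.0002]
short (array([0.6139, 0.0993]), np.float64(0.009215118536914979), 230, ((611.0565185546875, 105.29350280761719), 10.232695579528809))
short (array([0.6194, 0.089 ]), np.float64(0.018405255769304945), 103, ((619.0082397460938, 90.38533020019531), 21.28719711303711))
needle [0.6193 0.0876 0.1664] [0.613  0.0806 0.1312] [0.6267 0.0943 0.1994] 75
```

View pics/wrist15.png

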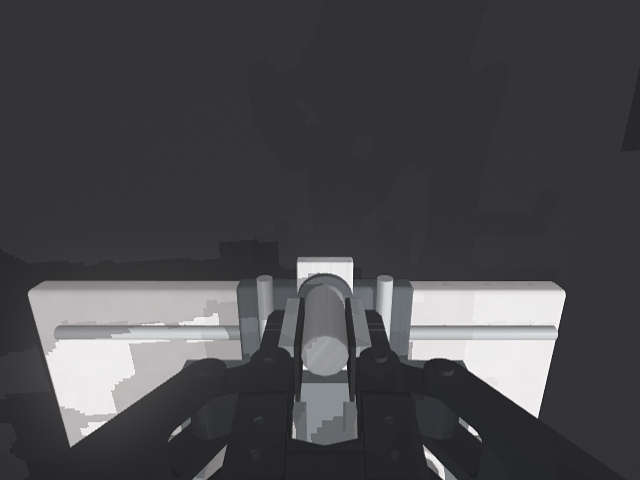

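View pics/side15.png

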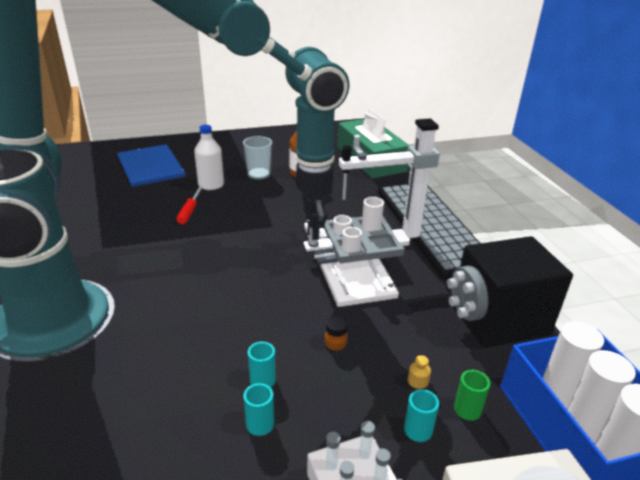

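From the side camera the short cup is at (.619, .090) and the needle at (.619, .090): centred. Dwelling 1.2 s.

Request:
arm_command --rows '[{"xyz":[0,0,0],"delta_rot":[0,0,0],"gripper":0},{"xyz":[0,0,0],"delta_rot":[0,0,0],"gripper":0},{"xyz":[0,0,0],"delta_rot":[0,0,0],"gripper":0},{"xyz":[0,0,0],"delta_rot":[0,0,0],"gripper":0},{"xyz":[0,0,0],"delta_rot":[0,0,0],"gripper":0},{"xyz":[0,0,0],"delta_rot":[0,0,0],"gripper":0},{"xyz":[0,0,0],"delta_rot":[0,0,0],"gripper":0},{"xyz":[0,0,0],"delta_rot":[0,0,0],"gripper":0},{"xyz":[0,0,0],"delta_rot":[0,0,0],"gripper":0},{"xyz":[0,0,0],"delta_rot":[0,0,0],"gripper":0},{"xyz":[0,0,0],"delta_rot":[0,0,0],"gripper":0},{"xyz":[0,0,0],"delta_rot":[0,0,0],"gripper":0}]'

```text
time: 35.1
tool_pos: [0.5423, 0.0576, 0.0631]
tcp_rot: [2.246, 2.194, 0.004]
wrist_force: [1.3, 1.2, 6.1]
width: 0.195
```

Run:
```python
from h import *
d=snap('side');print('short',rim(d,(.6188,.09),.077,r=.03),'mid',rim(d,(.618,.02),.089,r=.03),rim(d,(.689,.088),.115,r=.03))
go([.4609+.0821,-.0501+.177,.0629],88.6)
```

```text
short (array([0.61970323, 0.08942775]), np.float64(0.01847471506854198), 100, ((618.4967651367188, 90.67266082763672), 22.140047073364258)) mid (array([0.61863698, 0.0191324 ]), np.float64(0.01831128695898569), 117, ((620.1279296875, 19.04803466796875), 22.17919158935547)) (array([0.68979583, 0.08697612]), np.float64(0.020242113789906514), 118, ((688.3731689453125, 87.3750228881836), 24.74014663696289))
tool d [ 0.0693 -0.001   0.0002] rows@40mm 1.7338812971745685 psi 88.64017343632241 tilt z [ 0.003   0.0006 -1.    ] F [0.1996 1.1882 3.65  ] pos [0.5423 0.0575 0.0631] w 0.1956406160124088 t 35.15
turn z needed 0.0007011587356664517
full rotvec in tool [ 0.003  -0.0007  0.0007] d after turn [ 0.0693 -0.001   0.0002]
```

Request:
arm_command --rows '[{"xyz":[0.003,0,0],"delta_rot":[0,0,0],"gripper":0},{"xyz":[0.006,0,0],"delta_rot":[0,0,0],"gripper":0},{"xyz":[0.009,0,0],"delta_rot":[0,0,0],"gripper":0},{"xyz":[0.011,-0.0007,0],"delta_rot":[0,0,0],"gripper":0},{"xyz":[0.012,0,0],"delta_rot":[0,0,0],"gripper":0},{"xyz":[0.011,0,0],"delta_rot":[0,0,0],"gripper":0},{"xyz":[0.009,0,0],"delta_rot":[0,0,0],"gripper":0},{"xyz":[0.006,0,0],"delta_rot":[0,0,0],"gripper":0},{"xyz":[0.003,0,0],"delta_rot":[0,0,0],"gripper":0},{"xyz":[0,0,0],"delta_rot":[0,0,0],"gripper":0},{"xyz":[0,0,0],"delta_rot":[0,0,0],"gripper":0}]'

```text
time: 36.25
tool_pos: [0.5436, 0.1284, 0.0631]
tcp_rot: [2.246, 2.194, 0.006]
wrist_force: [1.2, 1.8, 4.9]
width: 0.199
```

Run:
```python
from h import *
d=snap('side','s16.png');print('mid',rim(d,(.6188,.09),.089,r=.03),'short',rim(d,(.619,.16),.077,r=.03))
P=xyzmap(d);m=(np.hypot(P[...,0]-.618,P[...,1]-.09)<.02)&(P[...,2]>.13)&(P[...,2]<.2);print('needle',P[m].mean(0),m.sum())
go([.4609+.0821,-.0501+.177,.0629],88.6)
```

```text
mid (array([0.62005551, 0.08983999]), np.float64(0.018172877890414184), 106, ((619.2838134765625, 89.72763061523438), 23.428546905517578)) short (array([0.62059876, 0.16011238]), np.float64(0.018356950183722087), 84, ((618.8170166015625, 161.0614471435547), 22.56570053100586))
needle [0.61953041 0.08765006 0.16776494] 82
tool d [-0.0015 -0.0006  0.0002] rows@40mm 0.0395719877178529 psi 88.65005688543361 tilt z [ 0.0037  0.0015 -1.    ] F [1.0649 1.8678 5.1694] pos [0.5436 0.1284 0.0631] w 0.1957406963547288 t 36.3
turn z needed 0.0008736574641101669
full rotvec in tool [ 0.0036 -0.0016  0.0009] d after turn [-0.0015 -0.0006  0.0002]
```

View pics/s16.png

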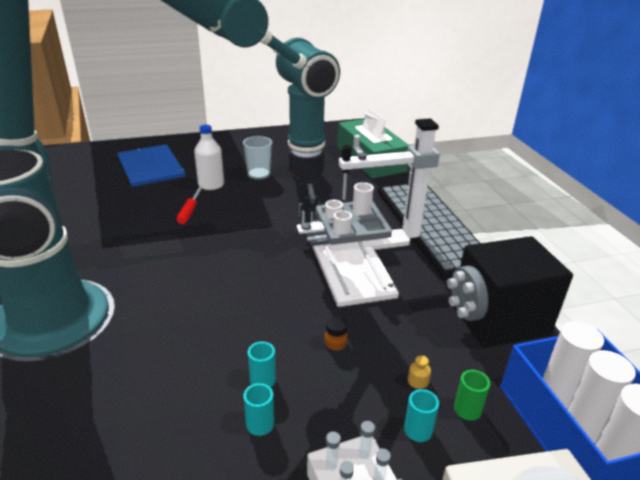

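The mid cup is at (.620, .090), centred. Dwelling.

Request:
arm_command --rows '[{"xyz":[0,0,0],"delta_rot":[0,0,0],"gripper":0},{"xyz":[0,0,0],"delta_rot":[0,0,0],"gripper":0},{"xyz":[0,0,0],"delta_rot":[0,0,0],"gripper":0},{"xyz":[0,0,0],"delta_rot":[0,0,0],"gripper":0},{"xyz":[0,0,0],"delta_rot":[0,0,0],"gripper":0},{"xyz":[0,0,0],"delta_rot":[0,0,0],"gripper":0},{"xyz":[0,0,0],"delta_rot":[0,0,0],"gripper":0},{"xyz":[0,0,0],"delta_rot":[0,0,0],"gripper":0},{"xyz":[0,0,0],"delta_rot":[0,0,0],"gripper":0},{"xyz":[0,0,0],"delta_rot":[0,0,0],"gripper":0},{"xyz":[0,0,0],"delta_rot":[0,0,0],"gripper":0},{"xyz":[0,0,0],"delta_rot":[0,0,0],"gripper":0}]'

```text
time: 37.5
tool_pos: [0.5436, 0.1283, 0.0631]
tcp_rot: [2.246, 2.194, 0.006]
wrist_force: [2.2, 1.2, 5.9]
width: 0.199
```

Run:
```python
from h import *
d=snap('side');b=rim(d,(.69,.158),.115,r=.03);print(b,rim(d,(.62,.09),.089,r=.03))
p=bot.read_state()['tool_pos'];go([p[0]+.619-b[0][0],p[1]+.09-b[0][1],p[2]],88.6)
```

```text
(array([0.69123927, 0.15765037]), np.float64(0.020322895910350754), 97, ((691.9483032226562, 157.42181396484375), 24.433774948120117)) (array([0.61991759, 0.08972269]), np.float64(0.01847385316937829), 98, ((619.0746459960938, 90.59588623046875), 21.847566604614258))
tool d [-0.0693 -0.0706 -0.0004] rows@40mm 2.474253050036858 psi 88.64395687064344 tilt z [ 0.0037  0.0015 -1.    ] F [2.0729 1.3419 4.9613] pos [0.5436 0.1283 0.0631] w 0.19323413339786108 t 37.55
turn z needed 0.0007671921216012567
full rotvec in tool [ 0.0036 -0.0016  0.0008] d after turn [-0.0694 -0.0706  0.    ]
```

Request:
arm_command --rows '[{"xyz":[-0.003,-0.003,0],"delta_rot":[0,0,0],"gripper":0},{"xyz":[-0.006,-0.006,0],"delta_rot":[0,0,0],"gripper":0},{"xyz":[-0.009,-0.009,0],"delta_rot":[0,0,0],"gripper":0},{"xyz":[-0.011,-0.011,0],"delta_rot":[0,0,0],"gripper":0},{"xyz":[-0.011,-0.012,0],"delta_rot":[0,0,0],"gripper":0},{"xyz":[-0.011,-0.0115,0],"delta_rot":[0,0,0],"gripper":0},{"xyz":[-0.009,-0.009,0],"delta_rot":[0,0,0],"gripper":0},{"xyz":[-0.006,-0.006,0],"delta_rot":[0,0,0],"gripper":0},{"xyz":[-0.003,-0.003,0],"delta_rot":[0,0,0],"gripper":0},{"xyz":[0,0,0],"delta_rot":[0,0,0],"gripper":0},{"xyz":[0,0,0],"delta_rot":[0,0,0],"gripper":0}]'

```text
time: 38.65
tool_pos: [0.47, 0.0594, 0.0629]
tcp_rot: [2.247, 2.194, 0.001]
wrist_force: [-1.0, -1.1, 11.5]
width: 0.194
```

Run:
```python
from h import *
d=snap('side','s17.png');print('beaker',rim(d,(.6188,.09),.115,r=.03))
P=xyzmap(d);m=(np.hypot(P[...,0]-.618,P[...,1]-.09)<.02)&(P[...,2]>.13)&(P[...,2]<.2);print('needle',P[m].mean(0),m.sum())
go([.4609+.0821,-.0501+.177,.0629],88.6)
```

```text
beaker (array([0.61789449, 0.08874093]), np.float64(0.0200594285884975), 120, ((616.5907592773438, 89.42182159423828), 23.587560653686523))
needle [0.6194842  0.08722416 0.16650114] 77
tool d [ 0.0692  0.0714 -0.    ] rows@40mm 2.485287952936725 psi 88.6431763187726 tilt z [ 0.001  -0.0006 -1.    ] F [-1.2785 -1.4726 10.6421] pos [0.47   0.0594 0.0629] w 0.20440484850613763 t 38.7
turn z needed 0.0007535689214726027
full rotvec in tool [0.001  0.0006 0.0008] d after turn [ 0.0693  0.0713 -0.    ]
```

Request:
arm_command --rows '[{"xyz":[0.001,0.0015,0],"delta_rot":[0,0,0],"gripper":0},{"xyz":[0,0,0],"delta_rot":[0,0,0],"gripper":0.055},{"xyz":[0,0,0],"delta_rot":[0,0,0],"gripper":0.055},{"xyz":[0,0,0],"delta_rot":[0,0,0],"gripper":0.055},{"xyz":[0,0,-0.04],"delta_rot":[0,0,0],"gripper":0.055},{"xyz":[0,0,-0.045],"delta_rot":[0,0,0],"gripper":0.055},{"xyz":[0,0,-0.045],"delta_rot":[0,0,0],"gripper":0.055},{"xyz":[0,0,-0.045],"delta_rot":[0,0,0],"gripper":0.055},{"xyz":[0,0,-0.045],"delta_rot":[0,0,0],"gripper":0.055},{"xyz":[0,0,-0.02],"delta_rot":[0,0,0],"gripper":0.055},{"xyz":[0,0,0],"delta_rot":[0,0,0],"gripper":0.055},{"xyz":[0,0,0],"delta_rot":[0,0,0],"gripper":0.055}]'

```text
time: 39.9
tool_pos: [0.4708, 0.0608, 0.3008]
tcp_rot: [-2.247, -2.194, 0.001]
wrist_force: [-0.5, -0.4, -1.5]
width: 0.639
```

Run:
```python
from h import *
d=snap('side','s18.png');print('beaker',rim(d,(.6188,.09),.115,r=.03))
d=snap('wrist','w18.png')
go([.619,.0902,.236],88.6)
```

```text
beaker (array([0.61992418, 0.09059651]), np.float64(0.020389057761759113), 123, ((619.2633666992188, 90.29491424560547), 23.86480140686035))
tool d [0.0331 0.1486 0.0624] rows@40mm 4.112786075495238 psi 88.63669180766836 tilt z [-0.0043 -0.0004 -1.    ] F [ 0.3756 -1.2968  0.1142] pos [0.4699 0.0607 0.299 ] w 0.6443495272197419 t 40.0
turn z needed 0.0006403928523213143
full rotvec in tool [-0.0043  0.0005  0.0006] d after turn [0.0331 0.1483 0.063 ]
```

View pics/w18.png

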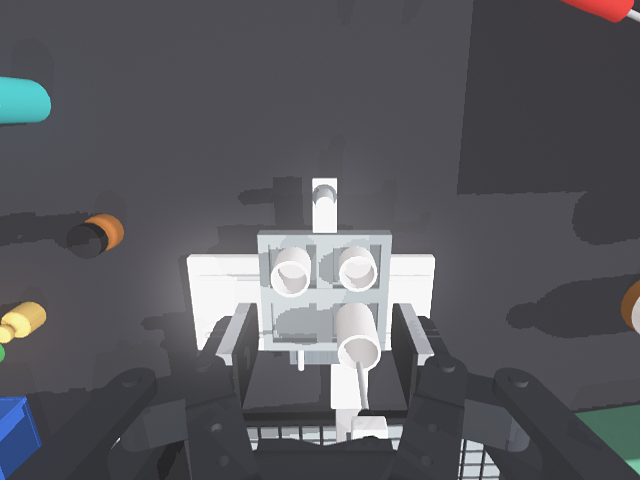

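The beaker, rim at (358,350), stands under the needle with both cups upright. Moving over the knob.

Request:
arm_command --rows '[{"xyz":[0.008,0.037,0],"delta_rot":[0,0,0],"gripper":0.055},{"xyz":[0.008,0.037,0],"delta_rot":[0,0,0],"gripper":0.055},{"xyz":[0.008,0.037,0],"delta_rot":[0,0,0],"gripper":0.055},{"xyz":[0.0085,0.037,0],"delta_rot":[0,0,0],"gripper":0.055},{"xyz":[0,0,0],"delta_rot":[0,0,0],"gripper":0.055},{"xyz":[0,0,0.03],"delta_rot":[0,0,0],"gripper":0.055},{"xyz":[0,0,0.025],"delta_rot":[0,0,0],"gripper":0.055},{"xyz":[0,0,0],"delta_rot":[0,0,0],"gripper":0.055},{"xyz":[0,0,0],"delta_rot":[0,0,0],"gripper":0.055}]'

```text
time: 40.9
tool_pos: [0.6185, 0.0896, 0.2449]
tcp_rot: [-2.246, -2.193, 0.005]
wrist_force: [-0.2, 0.4, 1.0]
width: 0.645
```

Run:
```python
from h import *
d=snap('wrist','w19.png')
go([.619,.0902,.236],88.6)
```

```text
tool d [ 0.0005 -0.0006  0.0108] rows@40mm 0.2701047819293034 psi 88.63553026615448 tilt z [-0.0006 -0.0001 -1.    ] F [ 0.5026  0.7861 -0.2822] pos [0.6196 0.0897 0.2468] w 0.6404428979545981 t 40.95
turn z needed 0.0006201201285054303
full rotvec in tool [-0.0006  0.0001  0.0006] d after turn [ 0.0005 -0.0006  0.0108]
```

View pics/w19.png

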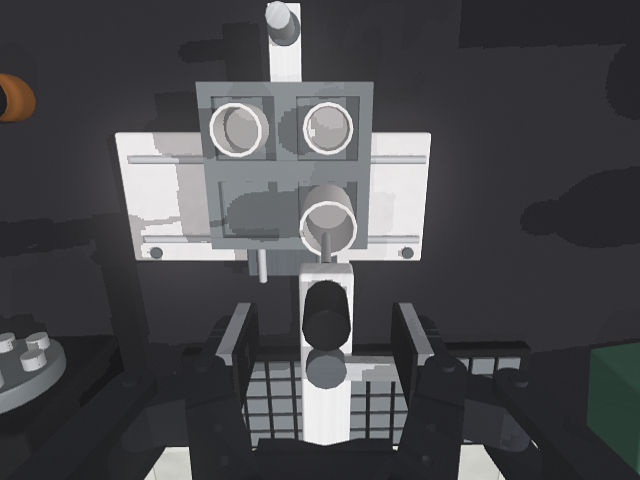

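Request:
arm_command --rows '[{"xyz":[0.0005,-0.0005,0.009],"delta_rot":[0,0,0],"gripper":0.055},{"xyz":[0,0,0],"delta_rot":[0,0,0],"gripper":0.055},{"xyz":[0,0,0],"delta_rot":[0,0,0],"gripper":0.055},{"xyz":[0,0,0],"delta_rot":[0,0,0],"gripper":0},{"xyz":[0,0,0],"delta_rot":[0,0,0],"gripper":0},{"xyz":[0,0,0],"delta_rot":[0,0,0],"gripper":0},{"xyz":[0,0,0],"delta_rot":[0,0,0],"gripper":0},{"xyz":[0,0,0],"delta_rot":[0,0,0],"gripper":0},{"xyz":[0,0,0],"delta_rot":[0,0,0],"gripper":0}]'

```text
time: 41.85
tool_pos: [0.6198, 0.0902, 0.2381]
tcp_rot: [2.247, 2.194, 0.001]
wrist_force: [0.0, -0.7, 2.3]
width: 0.221
```

Run:
```python
from h import *
d=snap('side');P=xyzmap(d)
go([.619,.0902,.236],88.6)
```

```text
tool d [-0.     -0.0008  0.002 ] rows@40mm 0.05338002369921998 psi 88.63495290458775 tilt z [ 0.0006 -0.0001 -1.    ] F [0.0883 0.0605 2.002 ] pos [0.6198 0.0902 0.238 ] w 0.21666191371349844 t 41.9
turn z needed 0.0006100432681916956
full rotvec in tool [0.0006 0.0001 0.0006] d after turn [-0.     -0.0008  0.002 ]
```

Request:
arm_command --rows '[{"xyz":[0,0,0.003],"delta_rot":[0,0,0],"gripper":0},{"xyz":[0,0,0.006],"delta_rot":[0,0,0],"gripper":0},{"xyz":[0,0,0.008],"delta_rot":[0,0,0],"gripper":0},{"xyz":[0,0,0.008],"delta_rot":[0,0,0],"gripper":0},{"xyz":[0,0,0.008],"delta_rot":[0,0,0],"gripper":0},{"xyz":[0,0,0.008],"delta_rot":[0,0,0],"gripper":0},{"xyz":[0,0,0.008],"delta_rot":[0,0,0],"gripper":0},{"xyz":[0,0,0.008],"delta_rot":[0,0,0],"gripper":0},{"xyz":[0,0,0.008],"delta_rot":[0,0,0],"gripper":0},{"xyz":[0,0,0.005],"delta_rot":[0,0,0],"gripper":0},{"xyz":[0,0,0.002],"delta_rot":[0,0,0],"gripper":0},{"xyz":[0,0,0],"delta_rot":[0,0,0],"gripper":0}]'

```text
time: 43.1
tool_pos: [0.6197, 0.0903, 0.1648]
tcp_rot: [2.248, 2.195, -0.0]
wrist_force: [4.4, -1.3, -3.0]
width: 0.218
```

Run:
```python
from h import *
d=snap('side','s20.png')
go([.619,.0902,.156],88.6)
```

```text
tool d [-0.0001 -0.0007  0.0088] rows@40mm 0.22153363048470104 psi 88.6373182400206 tilt z [ 0.0001 -0.0001 -1.    ] F [ 4.8854 -0.9929 -3.6772] pos [0.6197 0.0903 0.1648] w 0.21951954501709892 t 43.15
turn z needed 0.0006513261594089936
full rotvec in tool [0.0001 0.0001 0.0007] d after turn [-0.0001 -0.0007  0.0088]
```

View pics/s20.png

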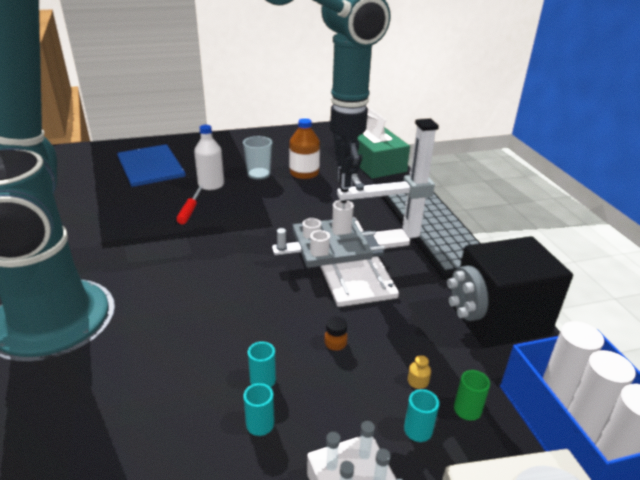

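The needle is inside the beaker. Fine lowering now.

Request:
arm_command --rows '[{"xyz":[0,0,0.0015],"delta_rot":[0,0,0],"gripper":0},{"xyz":[0,0,0.0015],"delta_rot":[0,0,0],"gripper":0},{"xyz":[0,0,0.0015],"delta_rot":[0,0,0],"gripper":0},{"xyz":[0,0,0.001],"delta_rot":[0,0,0],"gripper":0},{"xyz":[0,0,0],"delta_rot":[0,0,0],"gripper":0},{"xyz":[0,0,0],"delta_rot":[0,0,0],"gripper":0}]'

```text
time: 43.75
tool_pos: [0.6197, 0.0903, 0.1602]
tcp_rot: [2.248, 2.195, 0.0]
wrist_force: [3.7, -1.6, 2.1]
width: 0.216
```

Request:
arm_command --rows '[{"xyz":[0,0,0.001],"delta_rot":[0,0,0],"gripper":0},{"xyz":[0,0,0],"delta_rot":[0,0,0],"gripper":0}]'

```text
time: 43.95
tool_pos: [0.6197, 0.0903, 0.1591]
tcp_rot: [2.248, 2.195, 0.0]
wrist_force: [3.0, -1.6, 1.5]
width: 0.219
```

Request:
arm_command --rows '[{"xyz":[0,0,0.001],"delta_rot":[0,0,0],"gripper":0},{"xyz":[0,0,0],"delta_rot":[0,0,0],"gripper":0}]'

```text
time: 44.15
tool_pos: [0.6197, 0.0903, 0.1581]
tcp_rot: [2.248, 2.195, 0.0]
wrist_force: [2.6, -2.6, 1.4]
width: 0.216
```

Request:
arm_command --rows '[{"xyz":[0,0,0.001],"delta_rot":[0,0,0],"gripper":0},{"xyz":[0,0,0],"delta_rot":[0,0,0],"gripper":0}]'

```text
time: 44.35
tool_pos: [0.6197, 0.0902, 0.157]
tcp_rot: [2.248, 2.195, 0.0]
wrist_force: [4.2, -0.6, 1.4]
width: 0.216
```

Request:
arm_command --rows '[{"xyz":[0,0,0.001],"delta_rot":[0,0,0],"gripper":0},{"xyz":[0,0,0],"delta_rot":[0,0,0],"gripper":0}]'

```text
time: 44.55
tool_pos: [0.6197, 0.0903, 0.1561]
tcp_rot: [2.248, 2.195, 0.0]
wrist_force: [3.4, -1.8, 1.9]
width: 0.219
```

Request:
arm_command --rows '[{"xyz":[0,0,0.0007],"delta_rot":[0,0,0],"gripper":0},{"xyz":[0,0,0],"delta_rot":[0,0,0],"gripper":0}]'

```text
time: 44.75
tool_pos: [0.6197, 0.0903, 0.156]
tcp_rot: [2.247, 2.195, 0.0]
wrist_force: [3.8, -2.2, 5.4]
width: 0.218
```

Request:
arm_command --rows '[{"xyz":[0,0,0.0007],"delta_rot":[0,0,0],"gripper":0},{"xyz":[0,0,0],"delta_rot":[0,0,0],"gripper":0}]'

```text
time: 44.95
tool_pos: [0.6197, 0.0903, 0.1559]
tcp_rot: [2.247, 2.195, 0.001]
wrist_force: [0.6, -1.8, 6.5]
width: 0.216
```

The needle touched at 82 mm of travel: force rose and motion stopped. I hold briefly, then release and rise.

Request:
arm_command --rows '[{"xyz":[0,0,0],"delta_rot":[0,0,0],"gripper":0},{"xyz":[0,0,0],"delta_rot":[0,0,0],"gripper":0},{"xyz":[0,0,0],"delta_rot":[0,0,0],"gripper":0.05},{"xyz":[0,0,0],"delta_rot":[0,0,0],"gripper":0.05},{"xyz":[0,0,0],"delta_rot":[0,0,0],"gripper":0.05},{"xyz":[0,0,-0.01],"delta_rot":[0,0,0],"gripper":0.05},{"xyz":[0,0,-0.03],"delta_rot":[0,0,0],"gripper":0.05},{"xyz":[0,0,-0.04],"delta_rot":[0,0,0],"gripper":0.05},{"xyz":[0,-0.03,-0.03],"delta_rot":[0,0,0],"gripper":0.05},{"xyz":[0,-0.03,0],"delta_rot":[0,0,0],"gripper":0.05},{"xyz":[0,0,0],"delta_rot":[0,0,0],"gripper":0.05},{"xyz":[0,0,0],"delta_rot":[0,0,0],"gripper":0.05}]'

```text
time: 46.15
tool_pos: [0.5593, 0.0919, 0.2654]
tcp_rot: [2.247, 2.195, 0.001]
wrist_force: [0.6, -0.3, 0.2]
width: 0.585
```

Run:
```python
from h import *
np.set_printoptions(precision=4,suppress=True)
d=snap('wrist','w21.png');P=xyzmap(d)
m=(np.hypot(P[...,0]-.619,P[...,1]-.09)<.014)&(P[...,2]>.16)&(P[...,2]<.2);print('knob',P[m].mean(0),np.percentile(P[m][:,2],[5,50,95]))
m=(np.hypot(P[...,0]-.656,P[...,1]-.134)<.025)&(P[...,2]>.15)&(P[...,2]<.2);Q=P[m];zt=np.percentile(Q[:,2],97);Q=Q[Q[:,2]>zt-.004];print('lockpost',zt,Q.mean(0),cv2.minEnclosingCircle((Q[:,:2]*1000).astype(np.float32)))
go([.655,.134,.20],88.6)
```

```text
knob [0.6171 0.0906 0.1698] [0.1622 0.1711 0.1724]
lockpost 0.1742733505737162 [0.6556 0.1333 0.1731] ((656.1505126953125, 134.8126678466797), 6.31942081451416)
tool d [0.0444 0.0942 0.0649] rows@40mm 3.068140957415405 psi 88.6438690576651 tilt z [ 0.0004  0.0001 -1.    ] F [ 0.7435 -0.3356 -0.5447] pos [0.5597 0.0918 0.2648] w 0.5871624313043267 t 46.2
turn z needed 0.0007656594960032681
full rotvec in tool [ 0.0004 -0.0001  0.0008] d after turn [0.0445 0.0942 0.0648]
```

View pics/w21.png

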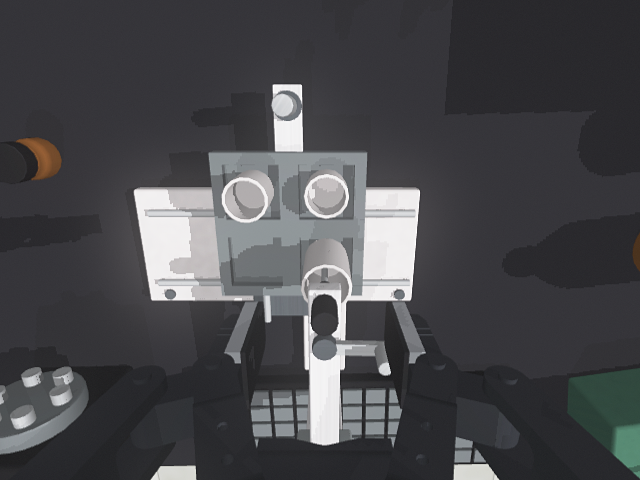

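The knob top at z≈.172 means the needle is down. The lock post is at pixel (384,360), position (.655,.134), top at .175. Approaching the post.

Request:
arm_command --rows '[{"xyz":[0.015,0.032,0],"delta_rot":[0,0,0],"gripper":0.038},{"xyz":[0.015,0.032,0],"delta_rot":[0,0,0],"gripper":0.038},{"xyz":[0.0145,0.0305,0],"delta_rot":[0,0,0],"gripper":0.038},{"xyz":[0,0,0.03],"delta_rot":[0,0,0],"gripper":0.038},{"xyz":[0,0,0.03],"delta_rot":[0,0,0],"gripper":0.038},{"xyz":[0,0,0],"delta_rot":[0,0,0],"gripper":0.038},{"xyz":[0,0,0],"delta_rot":[0,0,0],"gripper":0.038}]'

```text
time: 46.9
tool_pos: [0.6548, 0.1338, 0.2032]
tcp_rot: [-2.247, -2.193, 0.004]
wrist_force: [-0.3, 0.8, 0.4]
width: 0.445
```

Run:
```python
from h import *
d=snap('wrist','w22.png')
P=xyzmap(d);m=(np.hypot(P[...,0]-.656,P[...,1]-.134)<.015)&(P[...,2]>.17)&(P[...,2]<.18);print('lp',cv2.minEnclosingCircle((P[m][:,:2]*1000).astype(np.float32)))
go([.655,.134,.157],88.6)
```

```text
lp ((656.3641357421875, 134.48318481445312), 5.958929061889648)
tool d [ 0.0001 -0.0008  0.0481] rows@40mm 1.2036442147040491 psi 88.6223953214356 tilt z [ 0.0001  0.     -1.    ] F [-0.034   0.7725  0.2642] pos [0.6558 0.1339 0.2051] w 0.4407669597085885 t 46.95
turn z needed 0.00039087209609389717
full rotvec in tool [ 0.0001 -0.      0.0004] d after turn [ 0.0001 -0.0008  0.0481]
```

View pics/w22.png

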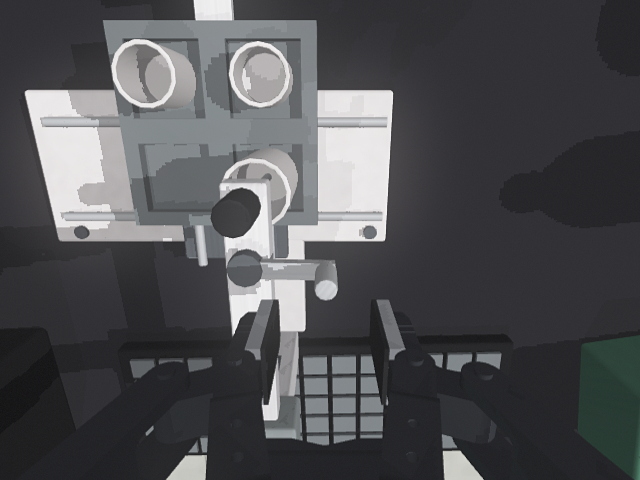

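Request:
arm_command --rows '[{"xyz":[0,0,0.025],"delta_rot":[0,0,0],"gripper":0.038},{"xyz":[0,0,0.015],"delta_rot":[0,0,0],"gripper":0.038},{"xyz":[0,0,0.007],"delta_rot":[0,0,0],"gripper":0.038},{"xyz":[0,0,0],"delta_rot":[0,0,0],"gripper":0.038},{"xyz":[0,0,0],"delta_rot":[0,0,0],"gripper":0.038}]'

```text
time: 47.45
tool_pos: [0.6555, 0.134, 0.1586]
tcp_rot: [2.247, 2.194, 0.001]
wrist_force: [0.2, -0.2, 0.3]
width: 0.445
```

Request:
arm_command --rows '[{"xyz":[0,0,0],"delta_rot":[0,0,0],"gripper":0},{"xyz":[0,0,0],"delta_rot":[0,0,0],"gripper":0},{"xyz":[0,0,0],"delta_rot":[0,0,0],"gripper":0},{"xyz":[0,0,0],"delta_rot":[0,0,0],"gripper":0},{"xyz":[0,0,0],"delta_rot":[0,0,0],"gripper":0}]' --force 20

```text
time: 47.95
tool_pos: [0.6558, 0.1344, 0.1588]
tcp_rot: [2.247, 2.194, 0.003]
wrist_force: [-0.0, 1.9, 4.6]
width: 0.124
```

Run:
```python
from h import *
d=snap('side','s23.png')
go([.655,.134,.157],88.6)
```

```text
tool d [-0.0004 -0.0008  0.0019] rows@40mm 0.05236995564367846 psi 88.63994674584222 tilt z [ 0.0019  0.0007 -1.    ] F [-0.158   1.2339  4.9984] pos [0.6559 0.1344 0.1589] w 0.12560882504475204 t 48.0
turn z needed 0.0006972022404041489
full rotvec in tool [ 0.0019 -0.0008  0.0007] d after turn [-0.0004 -0.0008  0.0019]
```

Request:
arm_command --rows '[{"xyz":[-0.0004,0.0056,0],"delta_rot":[0,0,0],"gripper":0},{"xyz":[-0.001,0.0055,0],"delta_rot":[0,0,0],"gripper":0},{"xyz":[-0.0017,0.0054,0],"delta_rot":[0,0,0],"gripper":0},{"xyz":[-0.0024,0.0051,0],"delta_rot":[0,0,0],"gripper":0},{"xyz":[-0.003,0.0048,0],"delta_rot":[0,0,0],"gripper":0},{"xyz":[-0.0036,0.0043,0],"delta_rot":[0,0,0],"gripper":0},{"xyz":[0,0,0],"delta_rot":[0,0,0],"gripper":0}]'

```text
time: 48.7
tool_pos: [0.6875, 0.1229, 0.1589]
tcp_rot: [2.248, 2.194, 0.008]
wrist_force: [2.9, 6.3, 3.9]
width: 0.125
```

Run:
```python
from h import *
s=bot.read_state();d=s['tool_pos'][:2]-np.array([.654,.0892]);print(np.linalg.norm(d),np.arctan2(d[0],d[1]))
go([.655,.134,.157],88.6)
```

```text
0.047534264738142686 0.7825595593152955
tool d [ 0.0103 -0.0328  0.0018] rows@40mm 0.8602410851663722 psi 88.61088425007868 tilt z [ 0.0042  0.0034 -1.    ] F [2.8767 6.3425 3.8751] pos [0.6875 0.1229 0.1589] w 0.1251737656020538 t 48.7
turn z needed 0.00018996600048359902
full rotvec in tool [ 0.0041 -0.0035  0.0002] d after turn [ 0.0103 -0.0328  0.0019]
```

Request:
arm_command --rows '[{"xyz":[-0.0041,0.0037,0],"delta_rot":[0,0,0],"gripper":0},{"xyz":[-0.0045,0.0031,0],"delta_rot":[0,0,0],"gripper":0},{"xyz":[-0.0049,0.0025,0],"delta_rot":[0,0,0],"gripper":0},{"xyz":[-0.0045,0.0016,0],"delta_rot":[0,0,0],"gripper":0},{"xyz":[0,0,0],"delta_rot":[0,0,0],"gripper":0}]'

```text
time: 49.2
tool_pos: [0.7011, 0.1055, 0.1595]
tcp_rot: [2.245, 2.191, 0.019]
wrist_force: [11.8, 7.1, -0.7]
width: 0.127
```

Run:
```python
from h import *
s=bot.read_state();d=s['tool_pos'][:2]-np.array([.654,.0892]);print(np.linalg.norm(d),np.arctan2(d[0],d[1])+.024)
go([.655,.134,.157],88.6)
snap('wrist','w24.png')
```

```text
0.04981094352467062 1.2613842297312154
tool d [ 0.0273 -0.0468  0.0021] rows@40mm 1.3556814872156433 psi 88.59673751883064 tilt z [ 0.0116  0.005  -0.9999] F [11.7585  7.0791 -0.6798] pos [0.7011 0.1055 0.1595] w 0.12706163754613664 t 49.2
turn z needed -5.6941038189650683e-05
full rotvec in tool [ 0.0115 -0.0053 -0.0001] d after turn [ 0.0274 -0.0468  0.0025]
```

View pics/w24.png

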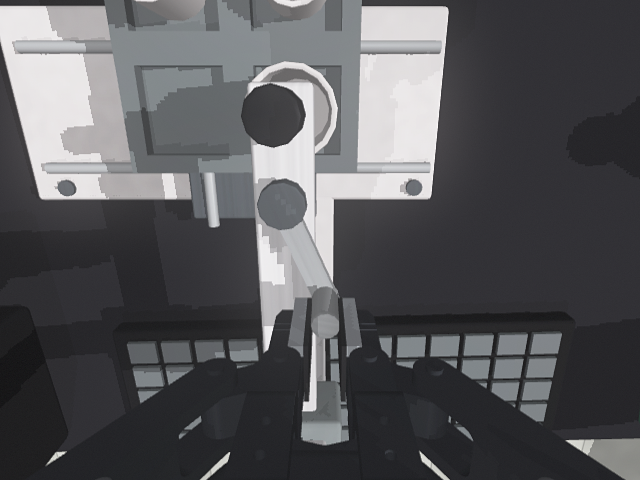

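The lever is nearly home with sideways force building up. I release, rise, and measure the angle.

Request:
arm_command --rows '[{"xyz":[0,0,0],"delta_rot":[0,0,0],"gripper":0.035},{"xyz":[0,0,0],"delta_rot":[0,0,0],"gripper":0.035},{"xyz":[0,0,0],"delta_rot":[0,0,0],"gripper":0.035},{"xyz":[0,0,-0.02],"delta_rot":[0,0,0],"gripper":0.035},{"xyz":[0,0,-0.03],"delta_rot":[0,0,0],"gripper":0.035},{"xyz":[0,0,-0.03],"delta_rot":[0,0,0],"gripper":0.035},{"xyz":[0,-0.04,0],"delta_rot":[0,0,0],"gripper":0.035},{"xyz":[0,-0.04,0],"delta_rot":[0,0,0],"gripper":0.035},{"xyz":[0,-0.04,0],"delta_rot":[0,0,0],"gripper":0.035},{"xyz":[0,0,0],"delta_rot":[0,0,0],"gripper":0.035},{"xyz":[0,0,0],"delta_rot":[0,0,0],"gripper":0.035}]'

```text
time: 50.35
tool_pos: [0.575, 0.1055, 0.2375]
tcp_rot: [2.247, 2.195, -0.001]
wrist_force: [0.2, -0.2, 0.5]
width: 0.408
```

Run:
```python
from h import *
np.set_printoptions(precision=4,suppress=True)
d=snap('wrist','w25.png');snap('side','s25.png');P=xyzmap(d)
m=(np.hypot(P[...,0]-.619,P[...,1]-.09)<.014)&(P[...,2]>.16)&(P[...,2]<.2);print('knob',P[m].mean(0),np.percentile(P[m][:,2],[5,50,95]))
m=(P[...,0]>.67)&(P[...,0]<.74)&(abs(P[...,1]-.105)<.035)&(P[...,2]>.168)&(P[...,2]<.18);c=cv2.minEnclosingCircle((P[m][:,:2]*1000).astype(np.float32));print('lp',c,m.sum())
D=np.array(c[0])/1000-[.655,.0897];print(np.linalg.norm(D),np.arctan2(D[0],D[1])-.024)
go([.655,.134,.157],88.6)
```

```text
knob [0.6172 0.0908 0.1698] [0.1621 0.1711 0.1723]
lp ((696.3234252929688, 106.12226867675781), 6.726496696472168) 269
0.0444670258330281 1.1685262421266664
tool d [0.0303 0.0773 0.0812] rows@40mm 2.9028898706856574 psi 88.62319755393575 tilt z [ 0.0012 -0.0001 -1.    ] F [-1.0147 -0.3368  0.2964] pos [0.5769 0.1055 0.2381] w 0.4094008556176879 t 50.45
turn z needed 0.0004048736945878595
full rotvec in tool [0.0012 0.0001 0.0004] d after turn [0.0304 0.0774 0.0811]
```

View pics/w25.png

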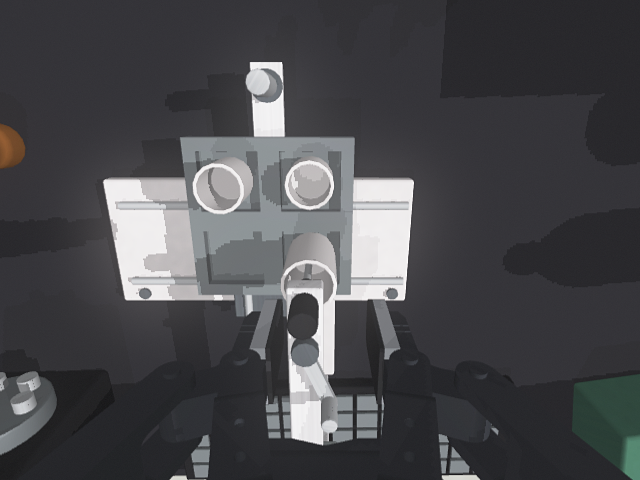

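View pics/s25.png

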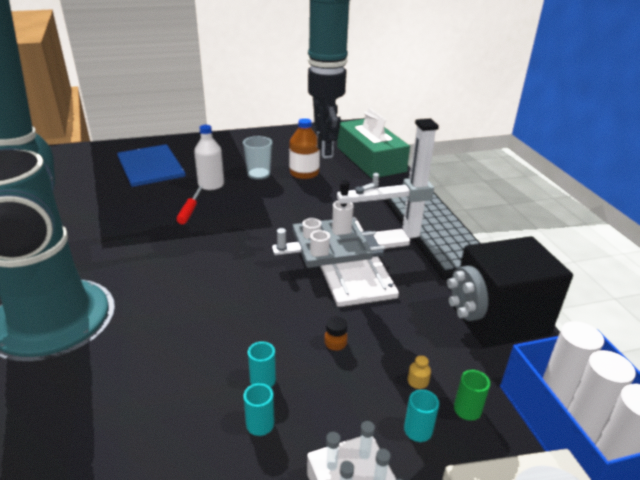

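The lever measures about 1.17 rad: past the 0.95 threshold but maybe a few degrees short of the stop. I give it a final gentle push with shut fingers from its +y side.

Request:
arm_command --rows '[{"xyz":[0.024,0,0],"delta_rot":[0,0,0],"gripper":0},{"xyz":[0.024,0.03,0],"delta_rot":[0,0,0],"gripper":0},{"xyz":[0,0.03,0],"delta_rot":[0,0,0],"gripper":0},{"xyz":[0,0.03,0],"delta_rot":[0,0,0],"gripper":0},{"xyz":[0,0.029,0],"delta_rot":[0,0,0],"gripper":0},{"xyz":[0,0,0.03],"delta_rot":[0,0,0],"gripper":0},{"xyz":[0,0,0.03],"delta_rot":[0,0,0],"gripper":0},{"xyz":[0,0,0.017],"delta_rot":[0,0,0],"gripper":0},{"xyz":[0,0,0],"delta_rot":[0,0,0],"gripper":0},{"xyz":[0,0,0],"delta_rot":[0,0,0],"gripper":0}]'

```text
time: 51.45
tool_pos: [0.6967, 0.1509, 0.1608]
tcp_rot: [-2.248, -2.195, 0.0]
wrist_force: [-0.3, 0.5, 0.1]
width: 0.003
```

Run:
```python
from h import *
d=snap('wrist','w26.png')
go([.697,.128,.16],88.6)
```

```text
tool d [-0.023   0.0002  0.0022] rows@40mm 0.5787638421671075 psi 88.63566907637576 tilt z [ 0.0022  0.0003 -1.    ] F [ 0.2077 -0.5273 -0.0851] pos [0.6973 0.151  0.1622] w -0.0006733055630261756 t 51.5
turn z needed 0.0006225428239023945
full rotvec in tool [ 0.0022 -0.0004  0.0006] d after turn [-0.023   0.0002  0.0022]
```

View pics/w26.png

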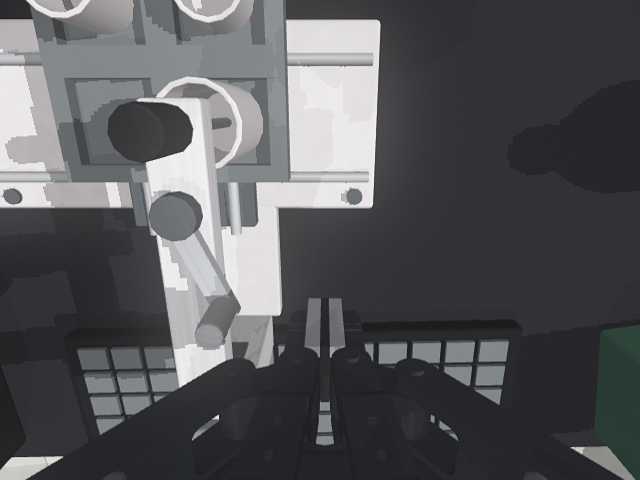

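Request:
arm_command --rows '[{"xyz":[-0.012,0,0],"delta_rot":[0,0,0],"gripper":0},{"xyz":[-0.01,0,0],"delta_rot":[0,0,0],"gripper":0},{"xyz":[-0.004,0,0],"delta_rot":[0,0,0],"gripper":0},{"xyz":[0,0,0],"delta_rot":[0,0,0],"gripper":0}]'

```text
time: 51.9
tool_pos: [0.6962, 0.1239, 0.162]
tcp_rot: [2.248, 2.192, 0.003]
wrist_force: [0.3, -0.5, -0.1]
width: 0.001
```

Request:
arm_command --rows '[{"xyz":[-0.002,0,0],"delta_rot":[0,0,0],"gripper":0},{"xyz":[-0.002,0,0],"delta_rot":[0,0,0],"gripper":0},{"xyz":[0,0,0],"delta_rot":[0,0,0],"gripper":0}]'

```text
time: 52.2
tool_pos: [0.6959, 0.1216, 0.1612]
tcp_rot: [2.248, 2.195, 0.003]
wrist_force: [1.5, 2.6, 1.7]
width: 0.001
```

Request:
arm_command --rows '[{"xyz":[-0.002,0,0],"delta_rot":[0,0,0],"gripper":0},{"xyz":[0,0,0],"delta_rot":[0,0,0],"gripper":0}]'

```text
time: 52.4
tool_pos: [0.6959, 0.1211, 0.1613]
tcp_rot: [-2.247, -2.194, -0.005]
wrist_force: [2.2, 7.9, 1.7]
width: -0.002
```

Request:
arm_command --rows '[{"xyz":[-0.002,0,0],"delta_rot":[0,0,0],"gripper":0},{"xyz":[0,0,0],"delta_rot":[0,0,0],"gripper":0}]'

```text
time: 52.6
tool_pos: [0.696, 0.1206, 0.1614]
tcp_rot: [-2.245, -2.194, -0.008]
wrist_force: [2.7, 10.7, 1.6]
width: 0.001
```

The force climbs to 11 N with almost no travel, against about 1.3 N friction, so the lever is at its stop. Backing off and rising clear.

Request:
arm_command --rows '[{"xyz":[0.01,0,0],"delta_rot":[0,0,0],"gripper":0},{"xyz":[0.02,0,0],"delta_rot":[0,0,0],"gripper":0},{"xyz":[0,0,-0.04],"delta_rot":[0,0,0],"gripper":0},{"xyz":[0,0,-0.045],"delta_rot":[0,0,0],"gripper":0},{"xyz":[0,0,-0.03],"delta_rot":[0,0,0],"gripper":0},{"xyz":[0,-0.04,0],"delta_rot":[0,0,0],"gripper":0},{"xyz":[0,-0.04,0],"delta_rot":[0,0,0],"gripper":0},{"xyz":[0,-0.04,0],"delta_rot":[0,0,0],"gripper":0},{"xyz":[0,0,0],"delta_rot":[0,0,0],"gripper":0},{"xyz":[0,0,0],"delta_rot":[0,0,0],"gripper":0}]'

```text
time: 53.6
tool_pos: [0.5751, 0.1502, 0.2756]
tcp_rot: [2.246, 2.196, -0.001]
wrist_force: [0.4, 0.7, 0.6]
width: 0.001
```

Run:
```python
from h import *
np.set_printoptions(precision=4,suppress=True)
d=snap('wrist','w27.png');P=xyzmap(d)
m=(np.hypot(P[...,0]-.619,P[...,1]-.09)<.014)&(P[...,2]>.16)&(P[...,2]<.2);print('knob',np.percentile(P[m][:,2],[5,50,95]))
m=(P[...,0]>.67)&(P[...,0]<.74)&(abs(P[...,1]-.105)<.035)&(P[...,2]>.168)&(P[...,2]<.18);c=cv2.minEnclosingCircle((P[m][:,:2]*1000).astype(np.float32));print('lp',c,m.sum())
d2=snap('side','s27.png')
for D in(d,d2): print('beaker',rim(D,(.6188,.09),.115,r=.03),'mid',rim(D,(.549,.02),.089,r=.035),'short',rim(D,(.55,.09),.077,r=.035))
go([.655,.134,.157],88.6)
```

```text
knob [0.1624 0.1711 0.1723]
lp ((0.0, 0.0), 0.0) 0
beaker (array([0.6189, 0.0926]), np.float64(0.020213434479486973), 404, ((619.2713012695312, 92.58104705810547), 21.909177780151367)) mid (array([0.5477, 0.0248]), np.float64(0.01828872271670906), 595, ((548.1026611328125, 24.30565071105957), 20.202539443969727)) short (array([0.5487, 0.0943]), np.float64(0.018234440960580408), 500, ((548.9230346679688, 93.97850799560547), 19.9976749420166))
beaker (array([0.6189, 0.089 ]), np.float64(0.018051365375232234), 108, ((619.1666870117188, 87.8263931274414), 23.22765350341797)) mid (array([0.5481, 0.022 ]), np.float64(0.018299360743198906), 118, ((547.2723999023438, 22.685144424438477), 21.127758026123047)) short (array([0.5491, 0.0923]), np.float64(0.01867389881715255), 111, ((547.1052856445312, 92.75962829589844), 22.913532257080078))
tool d [-0.0142  0.0783  0.1191] rows@40mm 3.581111165346724 psi 88.65735436812355 tilt z [ 0.0009 -0.0003 -1.    ] F [-0.2296 -0.5646  0.2069] pos [0.5769 0.1501 0.276 ] w -0.0010696633212208232 t 53.7
turn z needed 0.001001022564156795
full rotvec in tool [0.0009 0.0002 0.001 ] d after turn [-0.0142  0.0785  0.119 ]
```

View pics/w27.png

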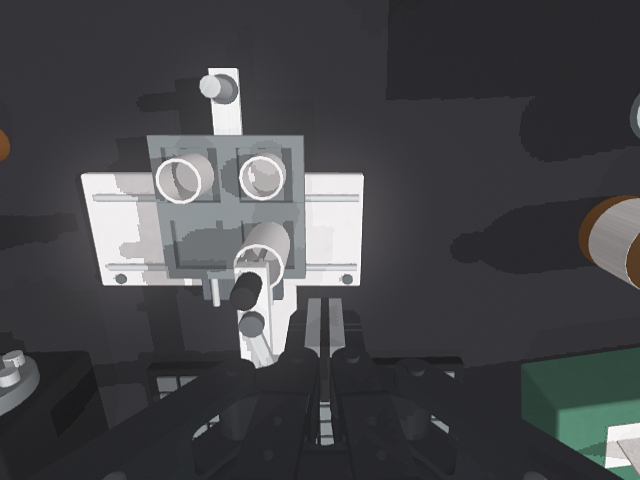

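```bash
python3 -c "
import cv2;a=cv2.imread('pics/s27.png')[100:290,250:470];cv2.imwrite('pics/c27.png',cv2.resize(a,None,fx=3,fy=3,interpolation=cv2.INTER_CUBIC))"
```

```text
(no output)
```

View pics/c27.png

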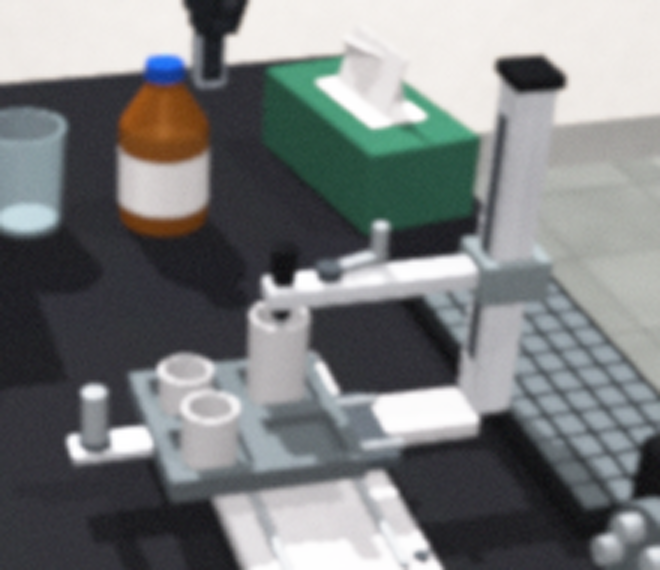

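The crop shows the needle down in the beaker at (278,310), the lever lying along the arm towards the column with its post at (380,240), and both cups upright. Handing in.

```bash
python3 -c "
from workcell import bot
print(bot.finish_job())"
```

```text
the job is handed in; nothing more can be done
None
```

The job is done and handed in at about 54 s; no verdict was reported.

**What I did**
- I raised the needle to its top stop.
- I stood the short cup, the mid cup and the beaker in nests 0, 1 and 2. The tall cup was not on the bench.
- The short cup had been knocked about 46 mm aside, so I located it again before picking it up.
- I stepped the short cup and then the mid cup under the raised needle. Each dwelt about 1.2 s, centred to about 1 mm in the side view.
- I brought the beaker under the needle, lowered the needle to a soft touch (about 6 N after 82 mm of travel), and swung the lock lever to its stop.

**Last checks**
- **Cups and beaker:** all upright in their nests, with the beaker within about 3 mm of the needle's line. The side and wrist cameras differed by 2–3 mm.
- **Needle:** the knob height did not change through locking, so the tip stayed on the beaker's bottom.
- **Lock lever:** it measured about 1.17 rad after the swing. A final push rose to 11 N with almost no movement, so I take it to be at the stop. I did not get a last angle reading because the lever post was hidden from the wrist camera.
- **Jar and weight:** I did not touch them. Their positions were not measured again at the end.

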